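# Release the swing-bolt clamp of a grinding jig

### The arm

A 6-joint arm with a two-finger parallel gripper is mounted at the origin on the work surface. World frame = base frame: x ahead of the robot, y to its left, z up, the work surface at z = 0. Lengths are in mm, angles in degrees, forces in N, time in s.
With the tool pointing down it reaches from about 325 to 925 mm from the base axis. Payload 3.1 kg.
Tool frame: the origin (TCP) lies at the very end of the fingers, on their centre line; the grasp point (between the pads) lies grasp_offset behind it (grasp_offset is the distance from the TCP to the grasp point, in mm); z points along the fingers, x is the direction in which the jaws open and shut, and the axes are right-handed (so a half turn about z gives the same grasp; the last joint's range is limited). The gripper opens to 85 mm and grips with 20 to 120 N. Pads are 22 mm wide; open, the fingers measure 114 mm over their backs; the gripper's body (76 mm by 85 mm) begins 54 mm behind the grasp point. The pads swing forward as they close: fully open they stand 13 mm farther back than shut.
Start: joints at [-80.34, 12.427, 92.441, -0, 75.132, -6.429], TCP at [173.224, -600.527, 198.3] pointing down, gripper open.
Joint ranges: [-157.48, 157.48], [-44.54, 120.13], [17.64, 146.25], [-64.5, 244.5], [7.68, 150.69], [-147.95, 147.95]. Speed limits (degrees/s): [159.86, 159.86, 180, 180, 180, 180].

### API

Orientations are given as [roll, pitch, yaw] about the fixed x, y, z axes, in that order (R = Rz(yaw) Ry(pitch) Rx(roll)).
In Python, from station import * gives the robot as it stands. Calls block until the motion is done:
- goto(position, orientation): joint-space move of the TCP to a pose.
- move_l(position, attitude=None, speed=150): straight line of the TCP; attitude=None keeps the orientation; speed is the mean speed in mm/s.
- move_j(angles): joint-space move.
- grip(opening, squeeze=None): finger opening in mm; squeeze is the grip in N (None keeps the last); returns when the fingers have stopped.
- wait(seconds).
- solve_ik(position, orientation): joint angles nearest the present ones, or None.
- get_obs(): the state.
- get_image(name): name is "scene" or "top"; returns the picture (480x640x3 uint8, red, green, blue); there is no depth.
- get_calibration(name): a dict with "fx", "fy", "cx", "cy" (pixels), "D" ([k1, k2, p1, p2, k3] as OpenCV has them; the pictures are not rectified), "R" (3x3) and "t" (3): a world point X has camera coordinates R X + t. Camera axes: x right, y down, z forward; pixel columns grow to the right and rows downward; lengths in mm; the calibration is good to about 2 mm. A picture is of the moment at which its call begins. get_calibration takes no time and is no camera call.
A pose or a line that the arm cannot do raises Unreachable and nothing moves.
- sign_off(): hands the job in, once; it reports no verdict.
Trained networks look in the newest picture that a camera, given by its name, has taken for a name from the list of things; names that differ only in an ending like _2 or _b are one class to them, and where a whole thing is asked for, a point or a joint stands for the part that bears it (a point fixed in the world has none). Each returns a list of dicts, best first, with "score" (0 to 1); they miss things now and then, are a little off and sometimes report something else, mostly with a low value. They report only what shows in the picture. A call takes as long as a camera call.
- spot_in(name, camera): "extent" ([centre column, centre row, width, height] in pixels, round what is visible of it).
- regions_of(name, camera): "region" (480x640 bool, what is visible of it) and "extent" ([centre column, centre row, width, height] in pixels, round what is visible of it).
The state is a dict: "t": time; "joint_pos": joint angles; "qvel": joint speeds; "effort": joint torques, N m; "tcp_pos": TCP position; "ee_rot": TCP orientation; "wrist_force": force on the tool from outside, world axes, zero at the start; "moment": the same for the moment, N m; "grip_width": finger opening in mm.
Only numpy, scipy, OpenCV 4.12 (cv2) and the standard library are available. Lean on these libraries where they do the work, as an engineer would, in place of code of your own. Each camera call takes 0.05 s, during which the arm holds its last target.

### The job

Release the clamp that holds the blade blank in the sloping grinding jig: unscrew the wing nut (anticlockwise, seen from its top) until its collar stands clear of the lip on the lug, swing the hinged eyebolt out through the open end of the slot and fold it down until it lies nearly level, then raise the clamp arm by about 45 degrees and let go. Do not disturb the other things on the table.

Things in the scene. Friction and masses are not known exactly. Their poses are not given: they have to be found in the camera images.
- jig: Fixed grey steel jig on the table, base plate 220 x 120 x 14 mm, its middle at x = 15 mm. Origin at table height; z up, x from the front (bolt side, roughly to the robot's right) to the back. A bed plate 170 x 70 mm slopes down to the front at 25 degrees, with the clamp arm along it and the eyebolt at its front edge.
- bed_front (a point): Middle of the front edge of the bed's top, 85 mm above the table; axes as the jig's. A flat bright blade blank 200 x 40 x 8 mm, fixed, lies across the bed, centred 85 mm up the slope, sticking out at both sides under the clamp arm.
- wing_nut (a joint): Turn of the wing nut, rad: 0 = fully tight, grows anticlockwise seen from its top, stop at 3.4; starts between 0 and 0.9. Coarse thread: nut and collar rise 2.55 mm per rad. The lip of the lug holds the collar until about 2 rad; 2.6 to 3 clears it well. At 2.8 rad the wings stand parallel to the bolt's pivot. Friction 0.12 N m; it stays where it is left.
- nut_grip (a point): On the wing nut's axis, 84 mm from the bolt's pivot when tight. Two flat steel wings form one plate 72 mm long, 10 mm thick, from 21 mm below this point to 7 mm above it (11 mm at the wing ends). Nothing sticks out on top. Axes: x along the wings, y across the plate (the way to pinch it), z along the bolt outwards (leaning 25 degrees from vertical to the jig's front while in the slot).
- collar_foot (a point): Middle of the underside of the collar below the wing nut, 48 mm from the pivot when tight. Collar 22 mm across, 7 mm high; on it the nut's hub 20 mm across, 8 mm high, then the wings.
- swing_bolt (a joint): Swing of the eyebolt about its pivot, rad: 0 = in the slot of the lug, standing square to the sloping bed; grows as it swings out to the front and down; stop at 1.1 (then about level). It is stiff enough (0.14 N m) to stay where it is left.
- bolt_pivot (a point): The eyebolt's pivot (bolt 9 mm thick), at the front edge of the bed. Moves not; its axes turn with the bolt: z along the bolt outwards, y along the pivot. A swing out is a turn about -y.
- clamp_arm (a joint): Opening of the clamp arm, rad: 0 = lying along the bed, grows as its front end is raised, stop at 1.2. Stiff hinge (0.55 N m, besides the arm's weight): stays where it is left. It cannot open while the bolt is in its slot.
- clamp_hinge (a point): The clamp arm's hinge, at the back (upper) end of the bed. Its axes turn with the arm: x from the lug back to the hinge, y along the hinge, z out of the arm's upper face. Opening is a turn about +y.
- clamp_grip (a point): Middle of the clamp arm's width and thickness, 128 mm in front of its hinge: a grey bar 40 mm wide (along y), 14 mm thick (along z), underside 22 mm above the bed when closed, 37 mm in front of the blank: pinch it across its width. Axes as clamp_hinge. The arm ends 188 mm from the hinge in the lug: two prongs, an 11 mm slot open to the front, a lip 3.5 mm high on their ends.
- offcut: Steel off-cut, flat bar 120 x 30 x 8 mm, beside the jig. To be left alone.
- disc: Grey cutting disc, 115 mm across, 6 mm thick, lying flat beyond the jig's bolt end. To be left alone.
- cup_brush: Brass cup brush, 64 mm across, 45 mm high, near the jig's bolt end. To be left alone.
- hammer: Hammer lying on the right. To be left alone.
- spanner: Spanner lying on the left. To be left alone.
- can: Grey can, 66 mm across, 110 mm high, on the left. To be left alone.
- grinder: Angle grinder, about 330 mm long, lying on the right. To be left alone.
- ear_defenders: Ear defenders, about 170 mm wide, on the left. To be left alone.

How it is judged:
By the outcome, as a careful person would: the job done as asked, in the order asked, and still so for the second after the job is handed in, with the robot touching nothing.
It also fails if it takes over 59 s, if anything falls off the work surface, if the arm or the gripper's body presses on something with over 40 N, if the wrist force passes 120 N, or if a joint passes its speed limit or range.

## Working session

There is one attempt and no reset: what is moved stays moved. The work goes in short steps, each a Python script; the robot and the scene stay as the last script left them, time stands still between calls to the robot, and variables do not carry over. Pictures are saved under pics/ and viewed, and the job is handed in when it is done.

```bash
ls; mkdir -p pics; python3 - <<'E'
from station import *
import cv2, numpy as np
for n in ["scene","top"]:
    im=get_image(n); cv2.imwrite(f"pics/{n}0.png",im[:,:,::-1])
    c=get_calibration(n); print(n,{k:np.round(np.array(v),4).tolist() for k,v in c.items()})
    for k in ["jig","wing_nut","nut_grip","clamp_arm","swing_bolt","collar_foot"]:
        r=spot_in(k,n); print(k,[(round(d["score"],2),np.round(d["extent"]).tolist()) for d in r[:2]])
o=get_obs();print(o)
E
```

```text
pics
scene {'fx': 432.987, 'fy': 432.987, 'cx': 316.9111, 'cy': 243.4357, 'D': [-0.0046, 0.0, 0.0, 0.0, 0.0], 'R': [[0.0779, 0.997, 0.0008], [0.6028, -0.0464, -0.7966], [-0.7941, 0.0625, -0.6045]], 't': [-64.9049, -218.1668, 1725.3843]}
jig [(0.98, [318.0, 262.0, 82.0, 78.0])]
wing_nut [(0.6, [256.0, 293.0, 22.0, 20.0]), (0.52, [282.0, 230.0, 15.0, 11.0])]
nut_grip [(0.45, [284.0, 233.0, 10.0, 16.0]), (0.38, [189.0, 243.0, 30.0, 47.0])]
clamp_arm []
swing_bolt []
collar_foot [(0.61, [283.0, 233.0, 12.0, 14.0])]
top {'fx': 528.1473, 'fy': 528.1473, 'cx': 326.9277, 'cy': 233.464, 'D': [-0.0596, 0.0, 0.0, 0.0, 0.0], 'R': [[0.0059, -1.0, -0.003], [-0.9894, -0.0054, -0.1451], [0.1451, 0.0038, -0.9894]], 't': [8.5444, 570.5511, 1315.5313]}
jig [(0.77, [324.0, 247.0, 98.0, 84.0])]
wing_nut [(0.67, [325.0, 247.0, 70.0, 51.0]), (0.66, [364.0, 266.0, 11.0, 29.0])]
nut_grip [(0.85, [360.0, 266.0, 13.0, 31.0]), (0.65, [423.0, 290.0, 43.0, 40.0])]
clamp_arm [(0.71, [324.0, 248.0, 71.0, 51.0])]
swing_bolt [(0.69, [325.0, 248.0, 72.0, 56.0]), (0.55, [360.0, 267.0, 13.0, 34.0])]
collar_foot [(0.52, [362.0, 262.0, 15.0, 30.0])]
{'t': 0.7, 'joint_pos': array([-8.03402583e+01,  1.24255419e+01,  9.24376373e+01,  9.08305310e-04,
        7.51332852e+01, -6.42774332e+00]), 'qvel': array([-0.01497507, -0.07517029, -0.01153515,  0.07708476, -0.04341566,
       -0.10844425]), 'effort': array([ 2.06008845e-04, -3.96734905e+01, -3.04165041e+01, -1.66866012e-04,
        5.41160334e-04, -2.76305263e-05]), 'tcp_pos': array([ 173.23218738, -600.55315262,  198.35179604]), 'ee_rot': array([-1.79999523e+02, -3.61162985e-03, -7.39127480e+01]), 'wrist_force': array([-0.37078831, -0.09107278, -0.1110874 ]), 'moment': array([-0.01770465, -0.0154939 ,  0.03699824]), 'grip_width': 85.5911588882338}
```

```bash
python3 - <<'E'
import cv2
a=cv2.imread("pics/top0.png");b=cv2.imread("pics/scene0.png")
cv2.imwrite("pics/t_c.png",cv2.resize(a[180:330,240:440],None,fx=4,fy=4,interpolation=cv2.INTER_CUBIC))
cv2.imwrite("pics/s_c.png",cv2.resize(b[190:340,230:430],None,fx=4,fy=4,interpolation=cv2.INTER_CUBIC))
E
```

```text
(no output)
```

View pics/scene0.png

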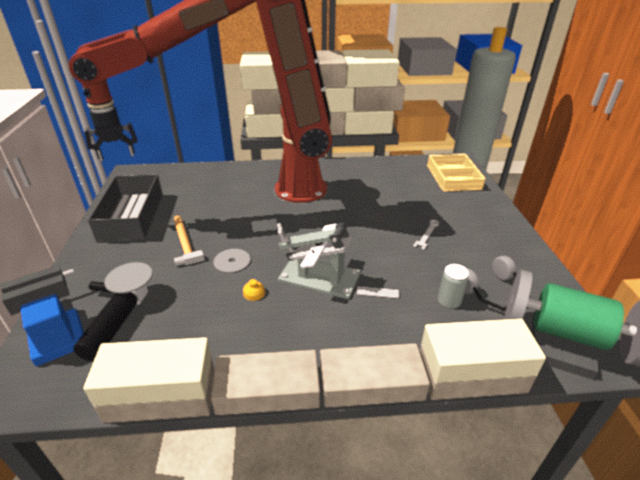

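View pics/top0.png

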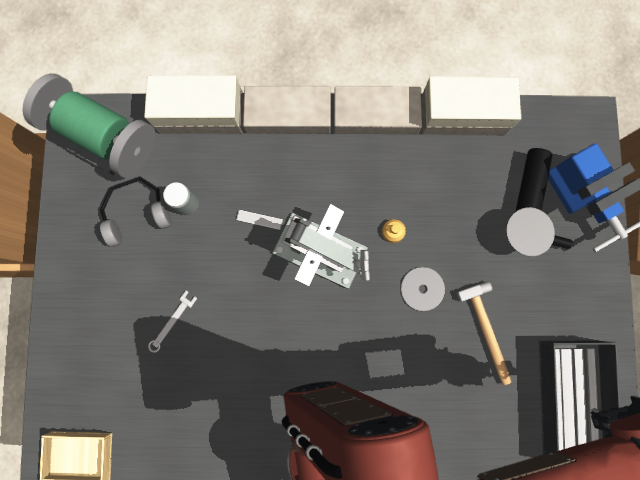

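```bash
ls pics
```

```text
s_c.png
scene0.png
t_c.png
top0.png
```

View pics/t_c.png

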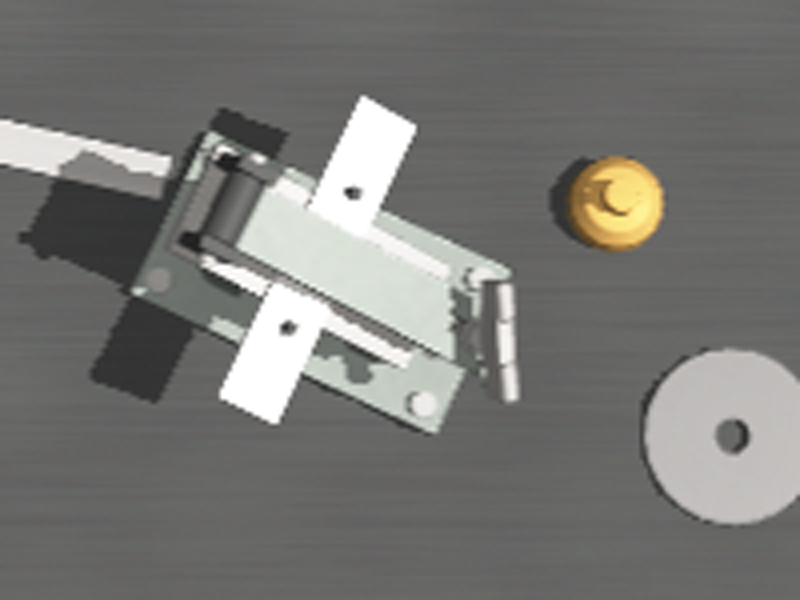

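View pics/s_c.png

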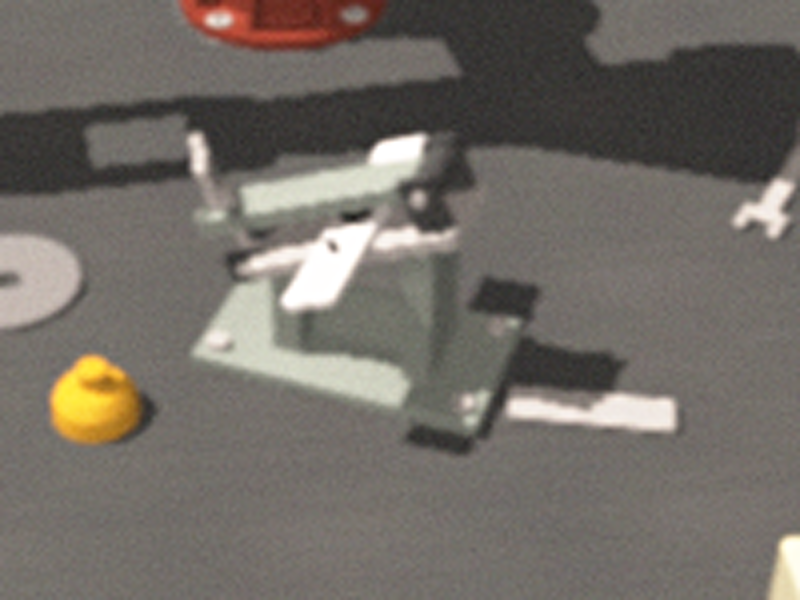

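```bash
python3 - <<'E'
import cv2
a=cv2.imread("pics/top0.png");b=cv2.imread("pics/scene0.png")
cv2.imwrite("pics/t_d.png",cv2.resize(a[235:295,330:400],None,fx=10,fy=10,interpolation=cv2.INTER_CUBIC))
cv2.imwrite("pics/s_d.png",cv2.resize(b[215:275,270:340],None,fx=10,fy=10,interpolation=cv2.INTER_CUBIC))
E
```

```text
(no output)
```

View pics/t_d.png

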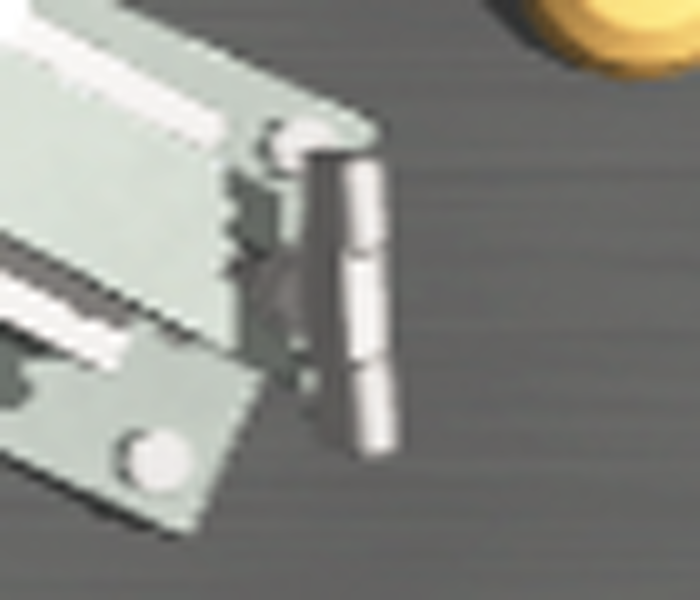

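View pics/s_d.png

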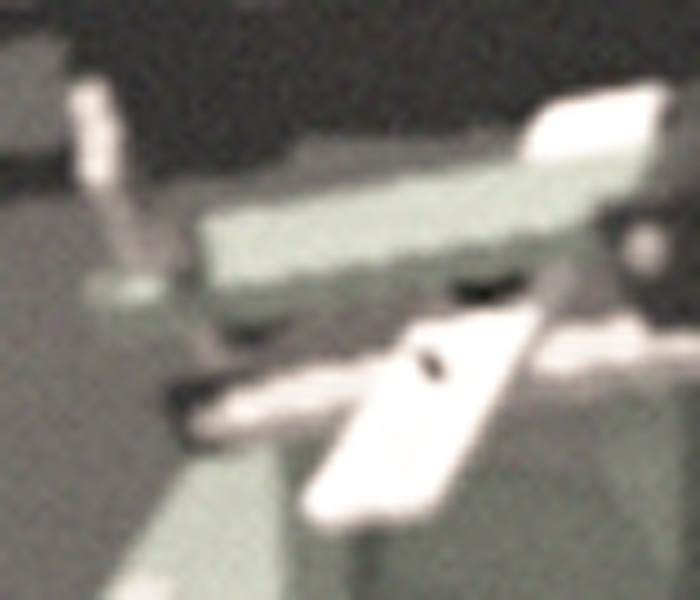

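```bash
cat > geo.py <<'E'
import numpy as np, cv2
from scipy.optimize import least_squares
from scipy.spatial.transform import Rotation as Rn
def Ry(a): return Rn.from_euler('y',a,degrees=True).as_matrix()
def Rz(a): return Rn.from_euler('z',a,degrees=True).as_matrix()
def proj(c,X):
    X=np.atleast_2d(X).astype(float)
    p,_=cv2.projectPoints(X,cv2.Rodrigues(np.array(c["R"]))[0],np.array(c["t"],float),np.array([[c["fx"],0,c["cx"]],[0,c["fy"],c["cy"]],[0,0,1.]]),np.array(c["D"],float))
    return p[:,0]
# p = x,y,yaw,bx, px(pivot along slope from bed front), pn(normal), phi(deg)
def model(p):
    x,y,yaw,bx,px,pn,phi=p
    J=Rz(yaw); o=np.array([x,y,0.])
    B=J@Ry(-25); bf=o+J@[bx,0,85]
    piv=bf+B@[px,0,pn]
    base=[o+J@[15+sx*110,sy*60,14] for sx,sy in [(-1,1),(-1,-1),(1,-1),(1,1)]]
    blade=[bf+B@[85+sx*20,sy*100,8] for sx,sy in [(-1,1),(-1,-1),(1,-1),(1,1)]]
    r=np.radians(phi)
    g=piv+B@[0,0,84+2.55*r]
    wd=B@Rz(phi-np.degrees(2.8))@[0,1,0]
    return dict(J=J,B=B,bf=bf,piv=piv,base=np.array(base),blade=np.array(blade),g=g,wd=wd,
      wt=np.array([g+B@[0,0,11]+36*wd,g+B@[0,0,11]-36*wd]), gt=g+B@[0,0,7])
E
cat > fit.py <<'E'
from geo import *
from station import *
ct,cs=get_calibration("top"),get_calibration("scene")
c4=lambda a,ox,oy:(np.array(a)+.5)/4-.5+[ox,oy]
c10=lambda a,ox,oy:(np.array(a)+.5)/10-.5+[ox,oy]
# front = right in top. jig +y: z x (front->back). front is right/-y world; x jig ~ +y world(left), y jig ~ -x world (down)
bt=c4([[437,432],[511,268],[135,290]],240,180)   # base: (f,+y),(f,-y),(b,+y)
blt=c4([[278,424],[416,128],[363,95],[220,397]],240,180)
wt=c10([[364,158],[381,453]],330,235)
bs=c4([[192,352],],230,190)      # (f,-y)
bls=c4([[282,305],[335,308]],230,190) # blade -y end: front, back
gt=c10([366,303],330,235)
ws=c10([[86,84],[104,188]],270,215)
def res(p,full=False):
    m=model(p)
    w=m["wt"]; w=w if w[0][0]>w[1][0] else w[::-1]   # first = far +x = up in top
    r=[proj(ct,m["base"][:3])-bt, proj(ct,m["blade"])-blt, 2*(proj(ct,w)-wt), proj(ct,m["gt"])-gt,
       proj(cs,m["base"][1:2])-bs, proj(cs,m["blade"][1:3])-bls, 1*(proj(cs,w[::-1])-ws)]
    if full: return r
    return np.concatenate([q.ravel() for q in r]+[[ (p[4])/10,(p[5]+12)/2]])
best=None
for yaw in (40,60,80,100,120):
  for phi in (10,40):
    s=least_squares(res,[450,0,yaw,-70,-5,-12,phi],loss="soft_l1",x_scale=[100,100,30,30,10,10,30])
    if best is None or s.cost<best.cost: best=s
print(best.cost,np.round(best.x,2)); p=best.x
for q in res(p,True): print(np.round(q,1).tolist())
m=model(p); print({k:np.round(m[k],1).tolist() for k in("bf","piv","g","wd")})
np.save("p.npy",p)
E
python3 fit.py
```

```text
62.368743620601826 [525.3   17.62  65.94 -60.7  -15.79 -13.74  10.84]
[[-0.4, 0.6], [-0.2, -0.4], [17.5, -40.0]]
[[-0.2, 0.4], [-0.4, -0.6], [-0.7, 0.2], [0.1, 0.5]]
[[0.0, -1.6], [0.1, 0.4]]
[[-0.1, -0.2]]
[[0.1, 0.1]]
[[0.1, -0.8], [-0.5, -3.5]]
[[-0.1, -0.1], [-0.3, -1.0]]
{'bf': [500.6, -37.8, 85.0], 'piv': [497.1, -45.6, 65.9], 'g': [482.5, -78.2, 142.4], 'wd': [1.0, 0.1, 0.2]}
```

```bash
sed -i 's/m\["base"\]\[:3\]/m["base"][[0,1,3]]/' fit.py; python3 fit.py; cat >> geo.py <<'E'
E
python3 - <<'E'
from geo import *; from station import *
p=np.load("p.npy");m=model(p)
for n,o,f in (("top",(240,180),4),("scene",(230,190),4)):
    a=cv2.imread(f"pics/{n}0.png")[o[1]:o[1]+150,o[0]:o[0]+200]
    a=cv2.resize(a,None,fx=4,fy=4,interpolation=cv2.INTER_CUBIC)
    c=get_calibration(n)
    B,piv=m["B"],m["piv"]
    hz=-0.0
    def dr(P,col,cl=True):
        q=((proj(c,P)-o)*4+1.5).astype(int); cv2.polylines(a,[q],cl,col,1)
    dr(m["base"],(0,0,255));dr(m["blade"],(255,0,0));dr(m["wt"],(0,255,255));dr([piv,m["g"]],(0,255,0))
    bed=[m["bf"]+B@[u,v,0] for u,v in ((0,35),(0,-35),(170,-35),(170,35))];dr(bed,(255,0,255))
    cv2.imwrite(f"pics/ov_{n}.png",a)
E
```

```text
7.266227722246645 [525.78  16.39  65.43 -59.53 -16.04 -13.66  11.39]
[[-0.2, 0.6], [0.4, -0.2], [-1.4, 0.5]]
[[-0.5, -0.1], [-0.0, -0.8], [-0.3, -0.1], [-0.1, -0.2]]
[[0.0, -1.6], [0.1, 0.4]]
[[-0.1, -0.2]]
[[-0.4, -0.0]]
[[-0.2, -0.6], [-0.9, -3.2]]
[[-0.1, -0.1], [-0.3, -1.1]]
{'bf': [501.0, -37.7, 85.0], 'piv': [497.4, -45.7, 65.8], 'g': [482.5, -78.2, 142.4], 'wd': [1.0, 0.1, 0.2]}
```

View pics/ov_top.png

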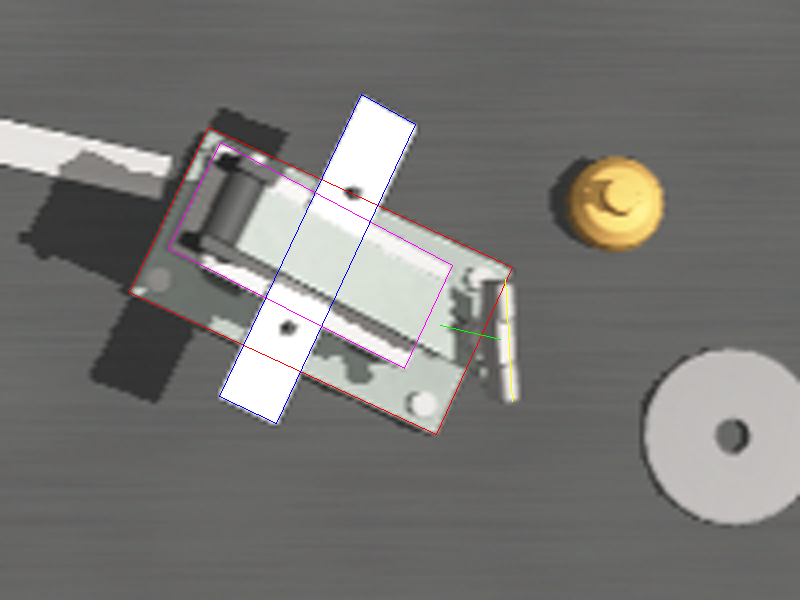

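View pics/ov_scene.png

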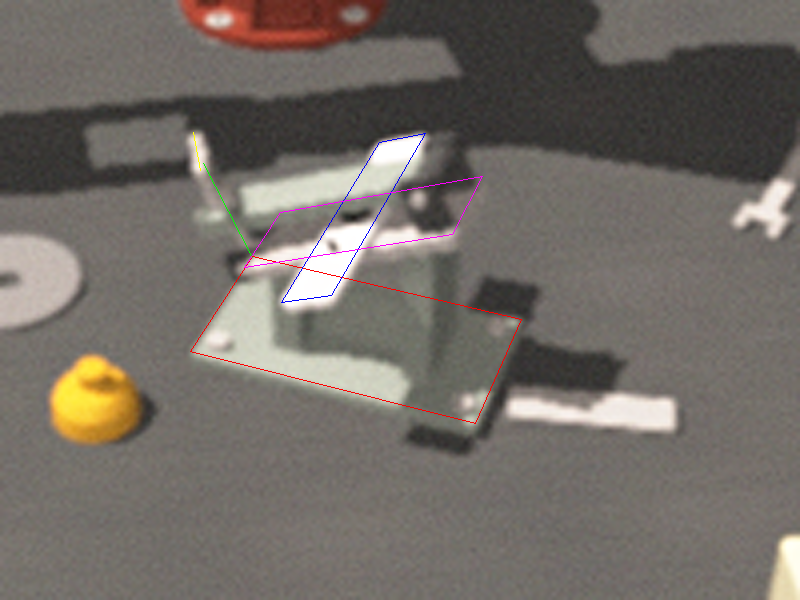

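```bash
cat > h.py <<'E'
from geo import *
import station
from station import *
GO=station.grasp_offset if hasattr(station,"grasp_offset") else None
p=np.load("p.npy"); m=model(p); B=m["B"]; piv=m["piv"]
def rpy(R): return Rn.from_matrix(R).as_euler('xyz',degrees=True)
def nutpose(phi,swing=0,flip=1,dz=0,tilt=0):
    """tool grasp pose on nut; phi rad, swing rad; dz along bolt"""
    Bs=B@Rn.from_rotvec([0,-swing,0]).as_matrix()
    R0=Bs@Rn.from_euler('z',phi-2.8).as_matrix()  # y=wing dir, x across plate
    R=np.column_stack([flip*R0[:,0],-flip*R0[:,1],-R0[:,2]])
    g=piv+Bs@[0,0,84+2.55*phi+dz]
    return g+R@[0,0,GO],R
E
python3 - <<'E'
import station; print([k for k in dir(station) if k[0]!='_'])
from h import *
print(GO)
if GO is None:
    import h; h.GO=15
def st(P):
    q=solve_ik(P[0],rpy(P[1])); return None if q is None else np.round(q).tolist()
for flip in (1,-1):
  for phi in (.2,1.1,2.,2.8): print(flip,phi,st(nutpose(phi,0,flip,0)))
  for sw in (.2,.4,.6,.8,1.0): print("sw",sw,st(nutpose(2.8,sw,flip,0)))
for n in ("cup_brush","disc"):
    get_image("top"); r=spot_in(n,"top")[0]["extent"]; print(n,r)
E
```

```text
['Unreachable', 'get_calibration', 'get_image', 'get_obs', 'goto', 'grasp_offset', 'grip', 'move_j', 'move_l', 'regions_of', 'sign_off', 'solve_ik', 'spot_in', 'wait']
18.700000000000003
1 0.2 [-34.0, 0.0, 118.0, 27.0, 68.0, 38.0]
1 1.1 [-34.0, 0.0, 118.0, 27.0, 69.0, -13.0]
1 2.0 [-34.0, 0.0, 118.0, 27.0, 69.0, -65.0]
1 2.8 [-34.0, -0.0, 117.0, 26.0, 69.0, -111.0]
sw 0.2 [-42.0, 5.0, 118.0, 36.0, 74.0, -123.0]
sw 0.4 [-49.0, 12.0, 117.0, 43.0, 80.0, -134.0]
sw 0.6 [-54.0, 21.0, 115.0, 49.0, 86.0, -143.0]
sw 0.8 None
sw 1.0 None
-1 0.2 [-34.0, 0.0, 118.0, 27.0, 68.0, -142.0]
-1 1.1 None
-1 2.0 [-34.0, 0.0, 118.0, 27.0, 69.0, 115.0]
-1 2.8 [-34.0, -0.0, 117.0, 26.0, 69.0, 69.0]
sw 0.2 [-42.0, 5.0, 118.0, 36.0, 74.0, 57.0]
sw 0.4 [-49.0, 12.0, 117.0, 43.0, 80.0, 46.0]
sw 0.6 [-54.0, 21.0, 115.0, 49.0, 86.0, 37.0]
sw 0.8 [-58.0, 31.0, 113.0, 53.0, 92.0, 30.0]
sw 1.0 [-59.0, 41.0, 109.0, 56.0, 99.0, 24.0]
cup_brush [396.0, 231.8, 23.8, 25.6]
disc [421.8, 289.5, 45.8, 41.0]
```

```bash
python3 - <<'E'
from h import *
phi=np.radians(p[6])
P,R=nutpose(phi,0,1,4)
grip(50,40)
goto(P-R@[0,0,110.],rpy(R))
move_l(P-R@[0,0,45.],rpy(R),speed=150)
o=get_obs(); print(o["t"],o["tcp_pos"],o["ee_rot"],o["wrist_force"],o["grip_width"])
for n in("top","scene"):
    cv2.imwrite(f"pics/{n}1.png",get_image(n)[:,:,::-1])
a=cv2.imread("pics/top1.png")[205:305,290:420];b=cv2.imread("pics/scene1.png")[180:280,235:365]
cv2.imwrite("pics/c1.png",np.vstack([cv2.resize(x,None,fx=4.5,fy=3*1,interpolation=cv2.INTER_CUBIC) if 0 else cv2.resize(x,None,fx=3,fy=3,interpolation=cv2.INTER_CUBIC) for x in(a,b)]))
E
```

```text
3.8917 [477.4624522  -90.27812369 170.1795945 ] [-166.49570821   21.24065499  -81.07831492] [-0.65740205 -0.20897282  1.20423076] 50.122108795120994
```

View pics/c1.png

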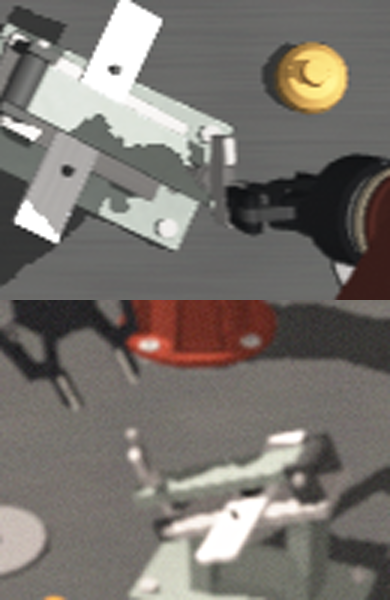

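```bash
python3 - <<'E'
from h import *
o=get_obs(); T=o["tcp_pos"]; R=Rn.from_euler('xyz',o["ee_rot"],degrees=True).as_matrix()
pts={"tcp":T,"f+":T+R@[25,0,0],"f-":T-R@[25,0,0],"nut":m["gt"]}
for n,off in(("top",(290,205)),("scene",(235,180))):
    c=get_calibration(n)
    a=cv2.resize(cv2.imread(f"pics/{n}1.png")[off[1]:off[1]+100,off[0]:off[0]+130],None,fx=6,fy=6,interpolation=cv2.INTER_CUBIC)
    for k,v in pts.items():
        q=proj(c,v)[0]; print(n,k,q.round(1)); q=((q-off)*6+2.5).astype(int); cv2.circle(a,tuple(q.tolist()),4,(0,0,255),1)
    cv2.imwrite(f"pics/d1_{n}.png",a)
E
```

```text
top tcp [371.1 265.2]
top f+ [380.7 264. ]
top f- [361.4 266.4]
top nut [366.1 264.7]
scene tcp [275.5 221.7]
scene f+ [267.6 225.4]
scene f- [283.4 218. ]
scene nut [279.5 228.6]
```

View pics/d1_scene.png

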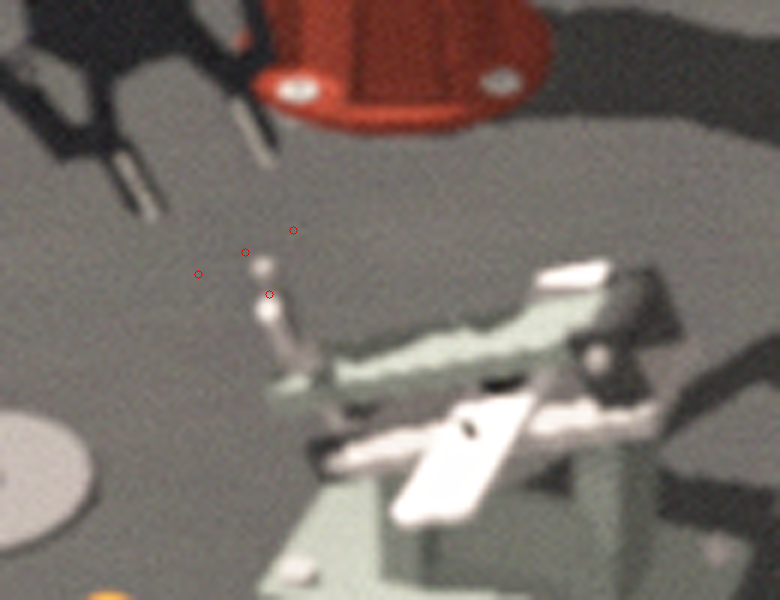

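View pics/d1_top.png

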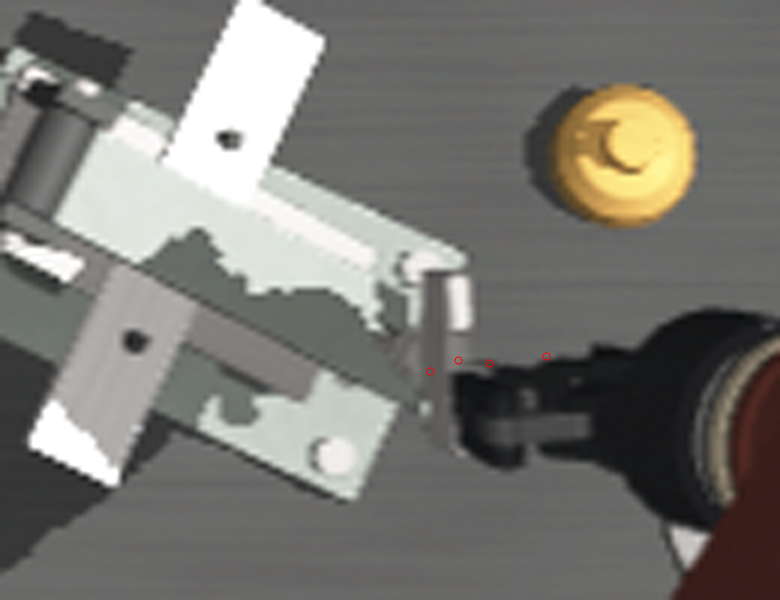

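```bash
python3 - <<'E'
from h import *
phi=np.radians(p[6])
P,R=nutpose(phi,0,1,4); print("target",P-R@[0,0,45.])
o=get_obs(); T=o["tcp_pos"]; print(T,o["qvel"])
R=Rn.from_euler('xyz',o["ee_rot"],degrees=True).as_matrix()
for n,off in(("top",(290,205)),("scene",(215,150))):
    im=get_image(n)[:,:,::-1].copy(); cv2.imwrite(f"pics/{n}2.png",im)
    c=get_calibration(n)
    a=cv2.resize(im[off[1]:off[1]+100,off[0]:off[0]+130],None,fx=6,fy=6,interpolation=cv2.INTER_CUBIC)
    for d in range(0,150,20):
        q=((proj(c,T-R@[0,0,d])[0]-off)*6+2.5).astype(int); cv2.circle(a,tuple(q.tolist()),4,(0,0,255),1)
    cv2.imwrite(f"pics/d2_{n}.png",a)
E
```

```text
target [477.21658642 -89.84216954 169.88906958]
[478.14239007 -90.93087177 171.1926065 ] [-0.0720099  -0.31753102 -0.28258818 -0.02384187 -0.05767163 -0.01778264]
```

View pics/d2_scene.png

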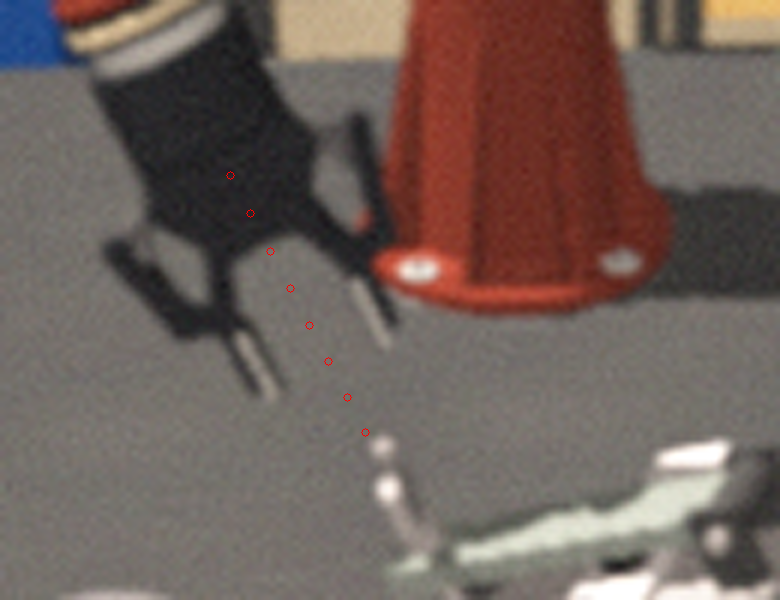

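View pics/d2_top.png

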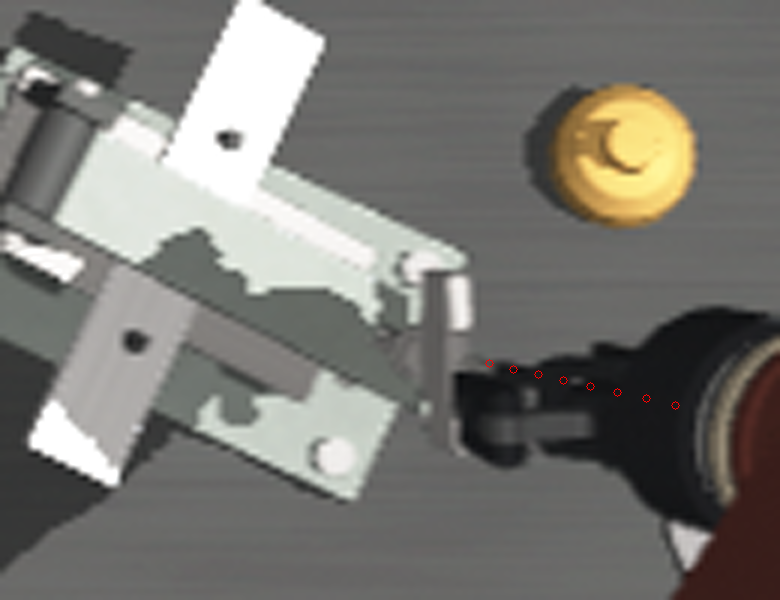

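```bash
python3 - <<'E'
from h import *
c=get_calibration("scene")
T=np.array([173.2,-600.5,198.3]); R=Rn.from_euler('xyz',[180,0,-73.9],degrees=True).as_matrix()
off=(70,90)
a=cv2.resize(cv2.imread("pics/scene0.png")[90:190,70:200],None,fx=6,fy=6,interpolation=cv2.INTER_CUBIC)
for d in range(0,150,20):
    q=((proj(c,T-R@[0,0,d])[0]-off)*6+2.5).astype(int); cv2.circle(a,tuple(q.tolist()),4,(0,0,255),1)
for s in(-42,42):
    q=((proj(c,T-R@[s,0,0])[0]-off)*6+2.5).astype(int); cv2.circle(a,tuple(q.tolist()),4,(0,255,0),1)
cv2.imwrite("pics/e0.png",a)
grip(8)
print(get_obs()["tcp_pos"])
T=get_obs()["tcp_pos"]; R=Rn.from_euler('xyz',get_obs()["ee_rot"],degrees=True).as_matrix()
for n,off in(("top",(290,205)),("scene",(215,150))):
    im=get_image(n)[:,:,::-1].copy(); cv2.imwrite(f"pics/{n}3.png",im)
    c=get_calibration(n)
    a=cv2.resize(im[off[1]:off[1]+100,off[0]:off[0]+130],None,fx=6,fy=6,interpolation=cv2.INTER_CUBIC)
    for d in range(0,150,20):
        q=((proj(c,T-R@[0,0,d])[0]-off)*6+2.5).astype(int); cv2.circle(a,tuple(q.tolist()),4,(0,0,255),1)
    cv2.imwrite(f"pics/d3_{n}.png",a)
E
```

```text
[477.18447025 -89.84032977 169.88855134]
```

View pics/e0.png

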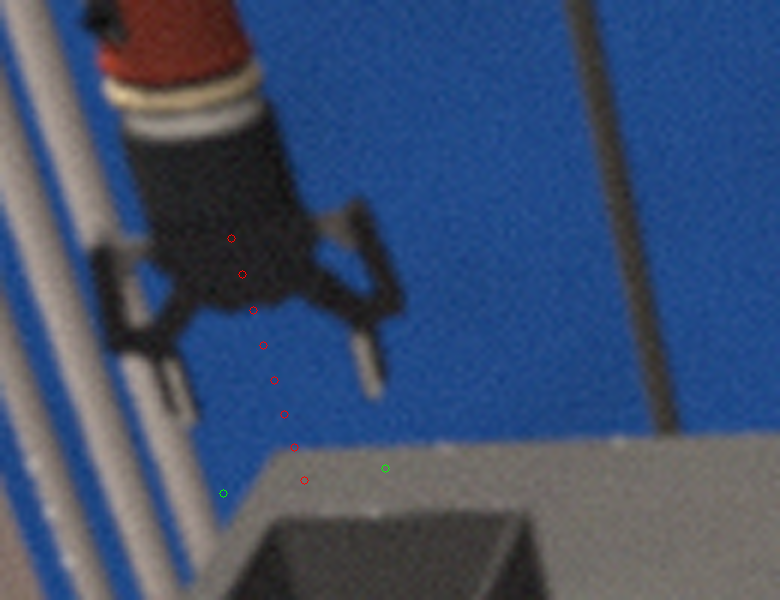

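View pics/d3_scene.png

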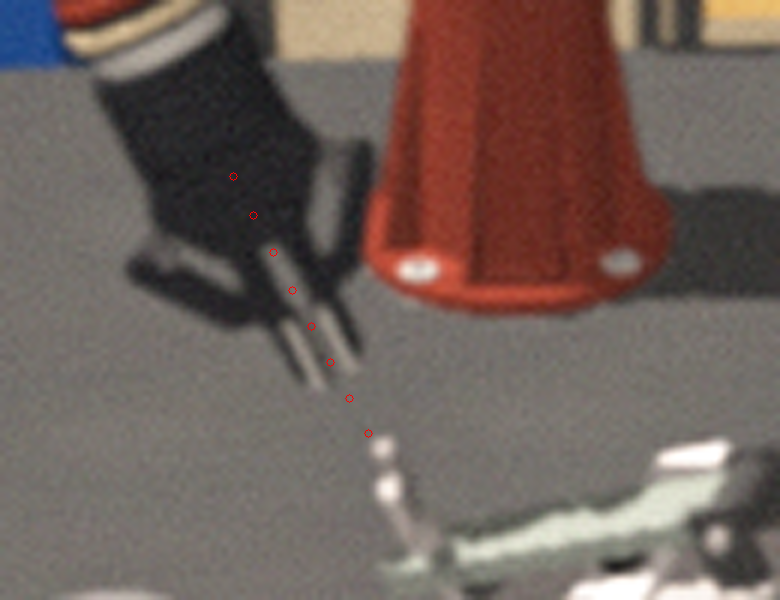

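View pics/d3_top.png

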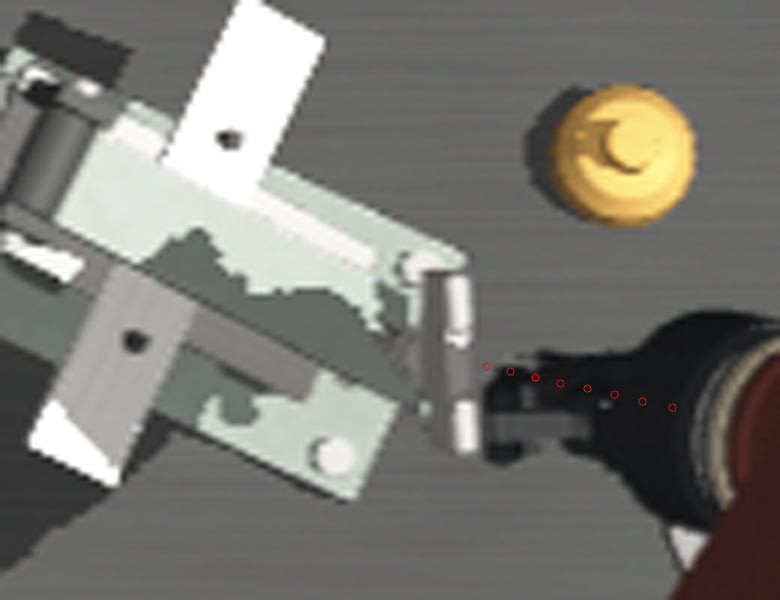

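```bash
python3 - <<'E'
from h import *
for n in("scene","top"):
    c=get_calibration(n); print(n,"base",proj(c,[[0,0,0],[0,0,30]]).round(1).tolist())
    im=cv2.imread(f"pics/{n}3.png"); o=get_obs();T=o["tcp_pos"]; R=Rn.from_euler('xyz',o["ee_rot"],degrees=True).as_matrix()
    off=(345,235) if n=="top" else (225,130)
    a=im[off[1]:off[1]+75,off[0]:off[0]+100].astype(float)
    a=(np.clip(a/255,0,1)**.45*255).astype(np.uint8)
    a=cv2.resize(a,None,fx=8,fy=8,interpolation=cv2.INTER_CUBIC)
    for d in range(0,200,20):
        q=((proj(c,T-R@[0,0,d])[0]-off)*8+3.5).astype(int); cv2.circle(a,tuple(q.tolist()),4,(0,0,255),1)
    cv2.imwrite(f"pics/f_{n}.png",a)
E
```

```text
scene base [[300.6, 188.7], [300.5, 182.1]]
top base [[330.3, 460.0], [330.4, 463.3]]
```

View pics/f_top.png

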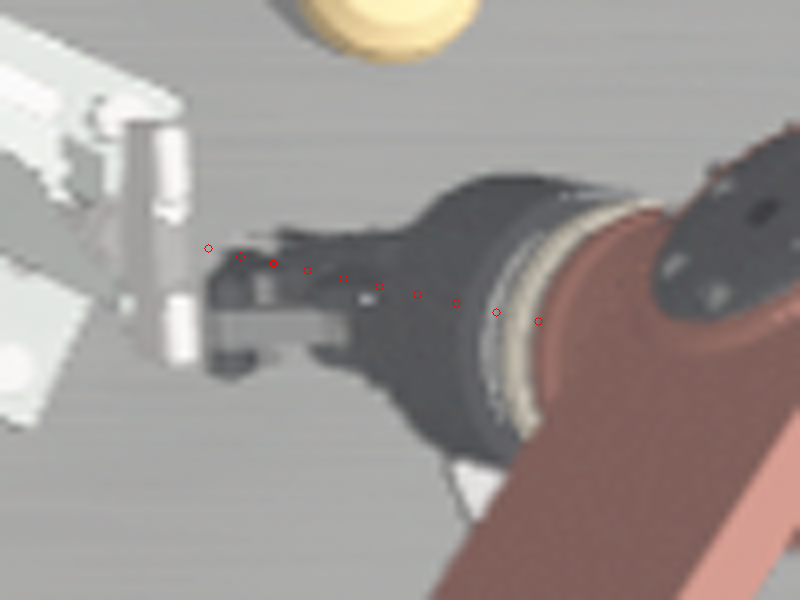

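View pics/f_scene.png

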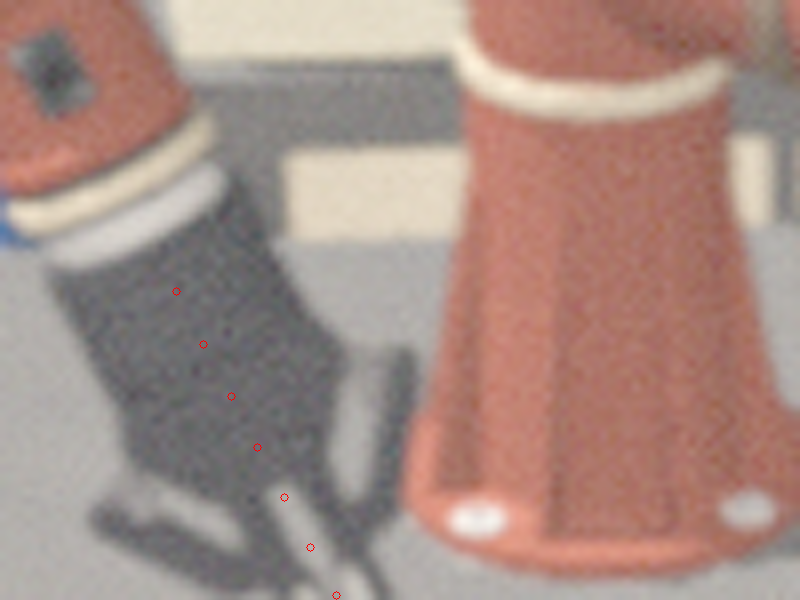

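```bash
cat >> h.py <<'E'
def snap(tag,offs=dict(top=(290,205),scene=(215,150)),f=6,dots=True,w=(130,100)):
    o=get_obs();T=o["tcp_pos"]; R=Rn.from_euler('xyz',o["ee_rot"],degrees=True).as_matrix()
    for n in offs:
        im=get_image(n)[:,:,::-1].copy(); cv2.imwrite(f"pics/{n}_{tag}.png",im); c=get_calibration(n); off=offs[n]
        a=im[off[1]:off[1]+w[1],off[0]:off[0]+w[0]]; a=(np.clip(a/255.,0,1)**.6*255).astype(np.uint8)
        a=cv2.resize(a,None,fx=f,fy=f,interpolation=cv2.INTER_CUBIC)
        if dots:
          for d in range(0,101,20):
            q=((proj(c,T-R@[0,0,d])[0]-off)*f+f/2-.5).astype(int); cv2.circle(a,tuple(q.tolist()),4,(0,0,255),1)
        cv2.imwrite(f"pics/{tag}_{n}.png",a)
def st():
    o=get_obs(); print("t",round(o["t"],2),"tcp",o["tcp_pos"].round(1),"F",o["wrist_force"].round(1),"M",o["moment"].round(2),"w",round(o["grip_width"],1)); return o
E
python3 - <<'E'
from h import *
phi=np.radians(p[6]); P,R=nutpose(phi,0,1,4)
grip(50,40)
for d in (30,15,0):
    move_l(P-R@[0,0,d],speed=60); o=st()
    if np.linalg.norm(o["wrist_force"])>8: print("contact");break
snap("g1")
E
```

```text
t 5.54 tcp [479.4 -83.5 155.5] F [ 0.5 -0.2  0.2] M [-0.17  0.08  0.  ] w 49.8
t 5.94 tcp [482.1 -77.8 142.1] F [ 0.3 -0.3  0.7] M [-0.14  0.06  0.05] w 50.0
t 6.34 tcp [484.7 -72.1 128.5] F [-0.3 -0.8  0.8] M [-0.23  0.08 -0.03] w 50.1
```

View pics/g1_scene.png

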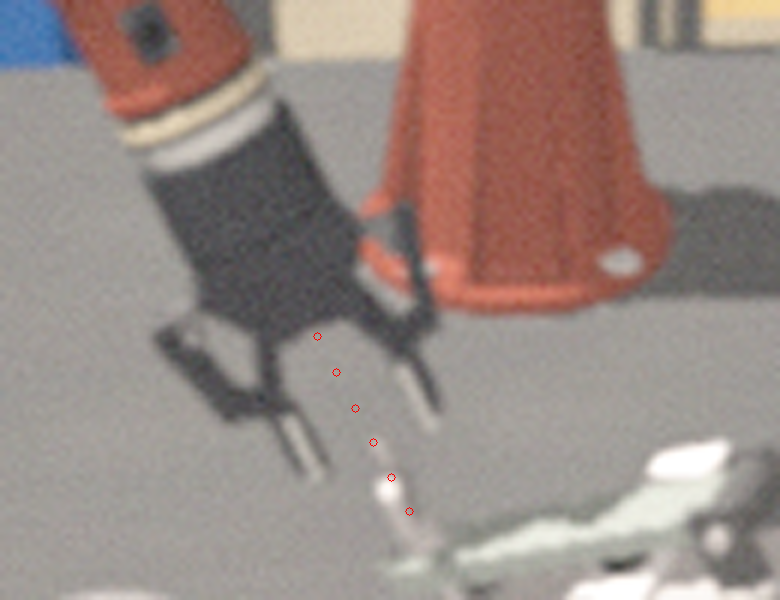

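View pics/g1_top.png

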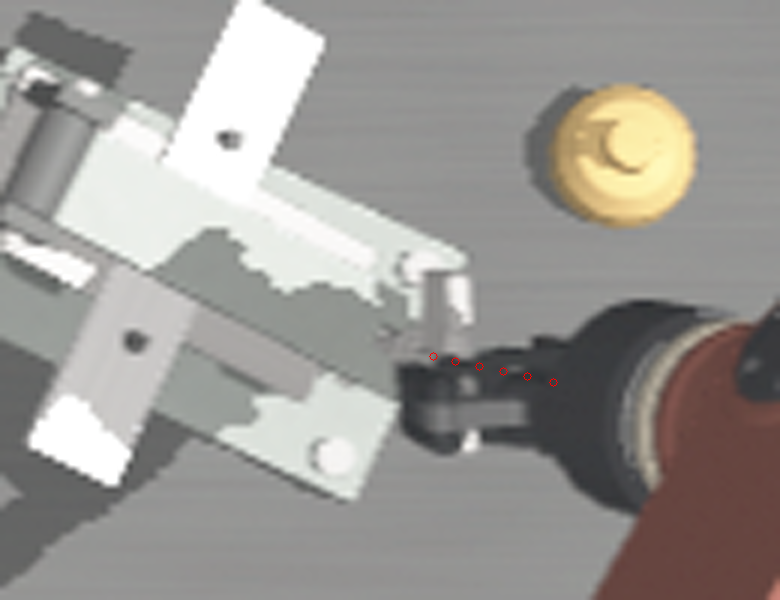

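```bash
python3 - <<'E'
from h import *
phi=np.radians(p[6]); P,R=nutpose(phi,0,1,4)
move_l(P-R@[0,0,70.],speed=150)
grip(8)
o=st(); q=o["joint_pos"].copy(); print(q.round(1))
snap("h0")
for i,d in enumerate((-90,-180)):
    q2=q.copy(); q2[5]+=d; move_j(q2); o=st(); print(o["ee_rot"]); snap(f"h{i+1}")
a=np.hstack([cv2.imread(f"pics/h{i}_scene.png")[:,0:520] for i in range(3)]); cv2.imwrite("pics/hs.png",cv2.resize(a,(780,300)))
a=np.hstack([cv2.imread(f"pics/h{i}_top.png")[200:,300:780] for i in range(3)]); cv2.imwrite("pics/ht.png",cv2.resize(a,None,fx=.55,fy=.55))
E
```

```text
t 7.53 tcp [472.7 -99.2 192.2] F [ 0.1  0.5 -0.1] M [-0.16  0.08 -0.06] w 8.0
[-37.5  -4.4 114.5  25.   77.2  38.9]
t 9.03 tcp [472.7 -99.2 192.2] F [0.5 0.2 0.4] M [-0.22  0.06 -0.05] w 7.9
[-158.17496587  -12.51685875    3.94689074]
t 10.53 tcp [472.7 -99.2 192.2] F [ 0.1  0.  -0.8] M [-0.15  0.1  -0.  ] w 8.3
[166.55612931 -21.28513263  98.90180863]
```

View pics/hs.png

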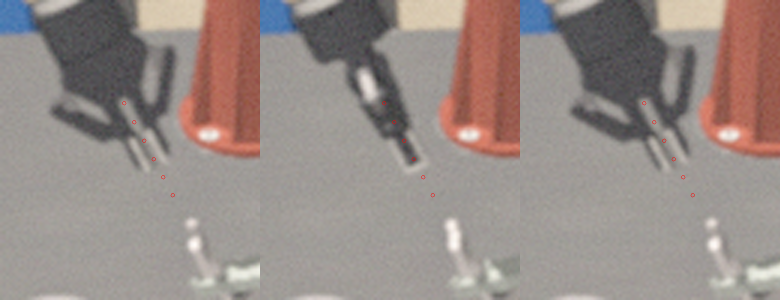

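View pics/ht.png

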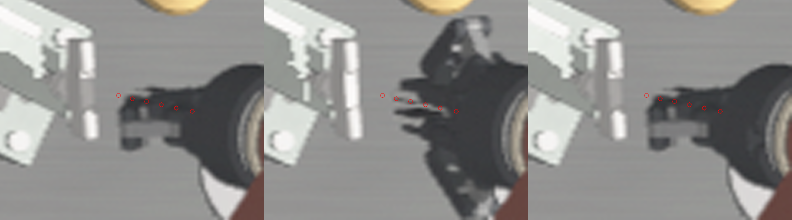

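```bash
python3 - <<'E'
from h import *
o=get_obs();T=o["tcp_pos"]; R=Rn.from_euler('xyz',o["ee_rot"],degrees=True).as_matrix()
out=[]
for n,off in(("top",(355,240)),("scene",(225,180))):
    im=cv2.imread(f"pics/{n}_h1.png")[off[1]:off[1]+50,off[0]:off[0]+33]; c=get_calibration(n)
    a=(np.clip(im/255.,0,1)**.6*255).astype(np.uint8); a=cv2.resize(a,None,fx=12,fy=12,interpolation=cv2.INTER_CUBIC)
    for d in range(0,61,10):
        q=((proj(c,T-R@[0,0,d])[0]-off)*12+5.5).astype(int); cv2.circle(a,tuple(q.tolist()),3,(0,0,255),-1 if d%20==0 else 1)
    out.append(a)
cv2.imwrite("pics/hz.png",np.hstack(out))
E
```

```text
(no output)
```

View pics/hz.png

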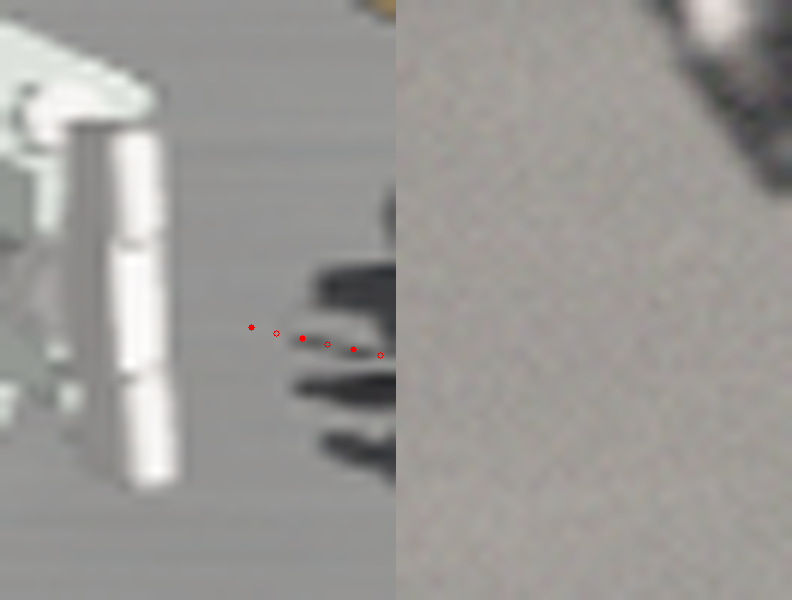

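```bash
python3 - <<'E'
from h import *
o=get_obs();T=o["tcp_pos"]; R=Rn.from_euler('xyz',o["ee_rot"],degrees=True).as_matrix()
off=(240,185)
im=cv2.imread("pics/scene_h1.png")[off[1]:off[1]+45,off[0]:off[0]+60]; c=get_calibration("scene")
a=(np.clip(im/255.,0,1)**.6*255).astype(np.uint8); a=cv2.resize(a,None,fx=12,fy=12,interpolation=cv2.INTER_CUBIC)
for d in range(0,61,10):
    q=((proj(c,T-R@[0,0,d])[0]-off)*12+5.5).astype(int); cv2.circle(a,tuple(q.tolist()),3,(0,0,255),-1 if d%20==0 else 1)
cv2.imwrite("pics/hz2.png",a)
ct=get_calibration("top")
def f(x): return np.concatenate([(proj(c,x)-proj(c,T)-[-6,-9])[0],(proj(ct,x)-proj(ct,T)-[3.8,3.0])[0]])
s=least_squares(f,T); d=s.x-T; print(d.round(1),"tool",(R.T@d).round(1),s.fun.round(2))
E
```

```text
[-8.7 -9.7 24.8] tool [  1.3  -3.7 -27.7] [2.02 0.07 1.59 0.  ]
```

View pics/hz2.png

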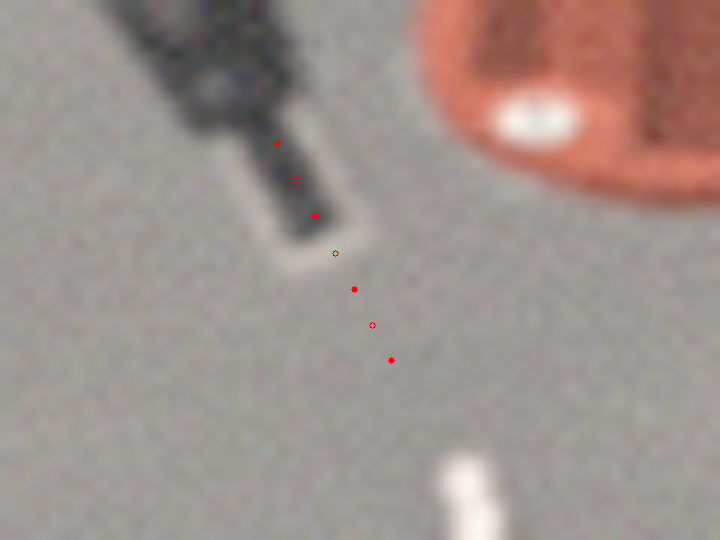

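```bash
python3 - <<'E'
from h import *
phi=np.radians(p[6]); zb=B[:,2]; g=m["g"]
q=get_obs()["joint_pos"].copy(); q[5]+=90; move_j(q)
f0=get_obs()["wrist_force"]
d=12
move_l(g+zb*d,speed=150); f0=get_obs()["wrist_force"]; print(f0)
while d>-32:
    d-=3; move_l(g+zb*d,speed=50); o=get_obs(); F=(o["wrist_force"]-f0)@zb; print(d,round(float(F),2),round(o["t"],2))
    if F>4: break
st()
snap("k")
E
```

```text
[0.30932734 1.44702237 0.05140989]
9 0.12 12.72
6 -0.04 12.97
3 0.74 13.22
0 -0.33 13.47
-3 1.04 13.72
-6 -0.43 13.97
-9 -0.53 14.22
-12 0.58 14.47
-15 1.04 14.72
-18 -0.44 14.97
-21 1.28 15.22
-24 0.66 15.47
-27 14.02 15.72
t 15.72 tcp [487.7 -69.1 120.2] F [-5.9 -4.5 11.8] M [0.05 0.83 0.35] w 7.7
```

View pics/k_scene.png

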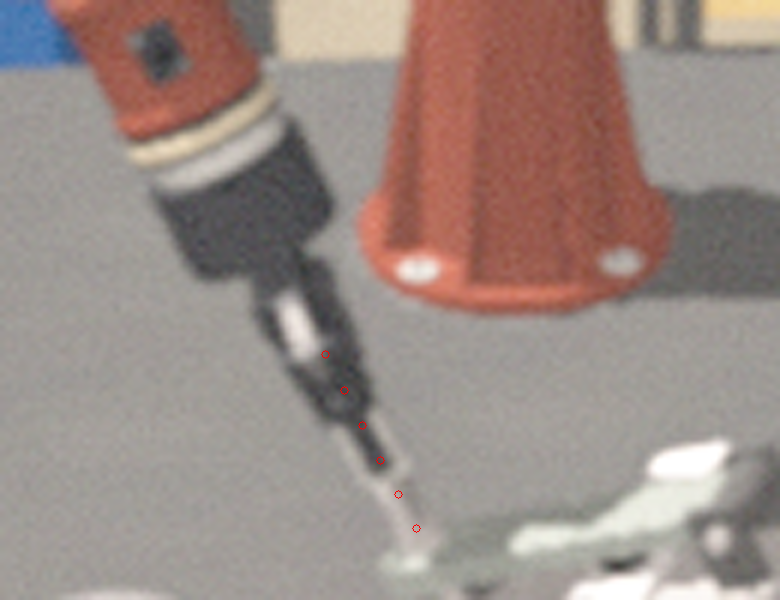

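View pics/k_top.png

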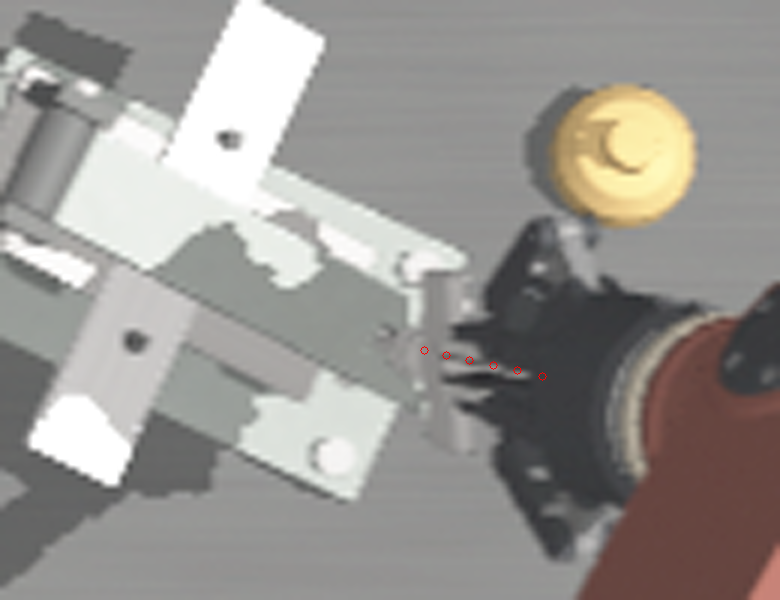

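```bash
sed -i 's/^def nutpose/L=33.3\ndef nutpose/; s/return g+R@\[0,0,GO\],R/return g+R@[0,0,GO+L],R/' h.py; python3 - <<'E'
from h import *
phi=p[6]*np.pi/180
def s(P):
    q=solve_ik(P[0],rpy(P[1])); return None if q is None else np.round(q).tolist()
for sw in (0,.2,.4,.5,.6): print(sw,s(nutpose(2.8,sw,1,4)))
zb=B[:,2]
P,R=nutpose(phi,0,1,4)
move_l(P-R@[0,0,40.],speed=100)
grip(45,40)
goto(P-R@[0,0,40.],rpy(R)); f0=st()["wrist_force"]
for d in (20,8,0):
    move_l(P-R@[0,0,d],speed=60); o=get_obs(); print(d,(o["wrist_force"]-f0).round(1))
    if np.linalg.norm(o["wrist_force"]-f0)>8: print("contact"); break
else:
    grip(0,40); st()
snap("l")
E
```

```text
0 [-33.0, 2.0, 118.0, 27.0, 66.0, -111.0]
0.2 [-40.0, 7.0, 119.0, 37.0, 70.0, -124.0]
0.4 [-47.0, 13.0, 118.0, 45.0, 76.0, -135.0]
0.5 [-49.0, 17.0, 118.0, 48.0, 80.0, -139.0]
0.6 [-52.0, 22.0, 117.0, 51.0, 83.0, -143.0]
t 18.0 tcp [484.  -75.1 135.2] F [0.4 0.  0.1] M [-0.21  0.09  0.01] w 45.1
20 [-0.1 -0.1 -0.2]
8 [0.8 0.4 0. ]
0 [-0.9 -0.5  0.5]
t 19.52 tcp [491.1 -59.9  99.2] F [-1.1 -0.5  2.3] M [-0.15  0.2  -0.02] w 9.3
```

View pics/l_scene.png

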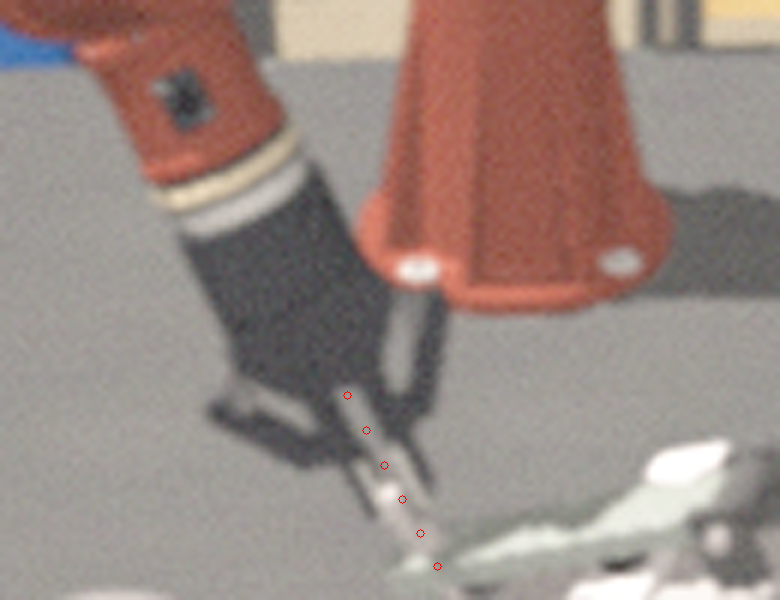

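View pics/l_top.png

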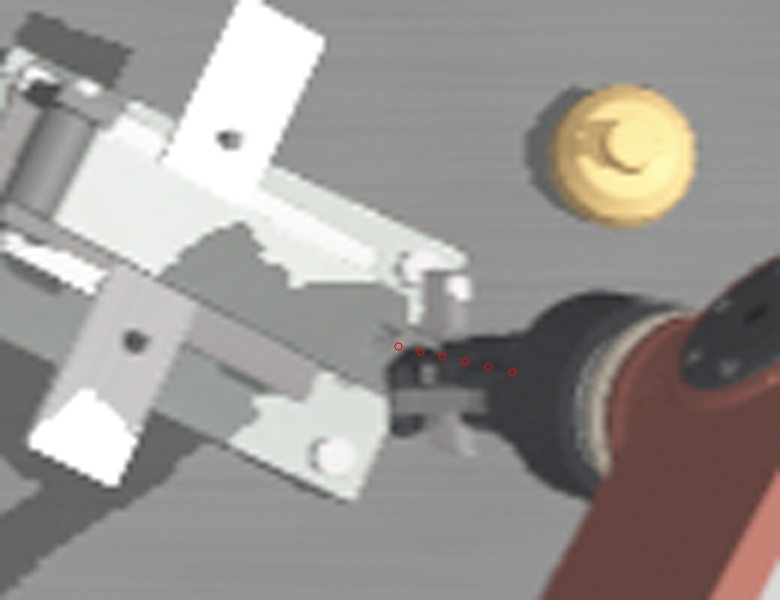

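```bash
python3 - <<'E'
from h import *
phi0=p[6]*np.pi/180
f0=get_obs()["wrist_force"]
for ph in np.linspace(phi0,2.82,6)[1:]:
    P,R=nutpose(ph,0,1,4); goto(P,rpy(R)); o=get_obs(); F=R.T@(o["wrist_force"]); print(round(ph,2),"toolF",F.round(1),"M",(R.T@o["moment"]).round(2),"w",round(o["grip_width"],1),"t",round(o["t"],2))
    if np.linalg.norm(F)>35: print("abort");break
snap("m")
E
```

```text
0.72 toolF [ 0.1  0.6 -2. ] M [-0.25  0.1  -0.1 ] w 9.5 t 20.19
1.25 toolF [ 1.6  1.1 -2. ] M [-0.48  0.26 -0.11] w 9.2 t 20.76
1.77 toolF [ 2.5  2.8 -0.3] M [-0.64  0.26 -0.09] w 9.2 t 21.32
2.3 toolF [ 1.   3.3 -0.8] M [-0.95  0.19 -0.06] w 9.3 t 21.89
2.82 toolF [-0.3  5.5 -1. ] M [-1.   -0.13 -0.06] w 9.2 t 22.46
```

View pics/m_scene.png

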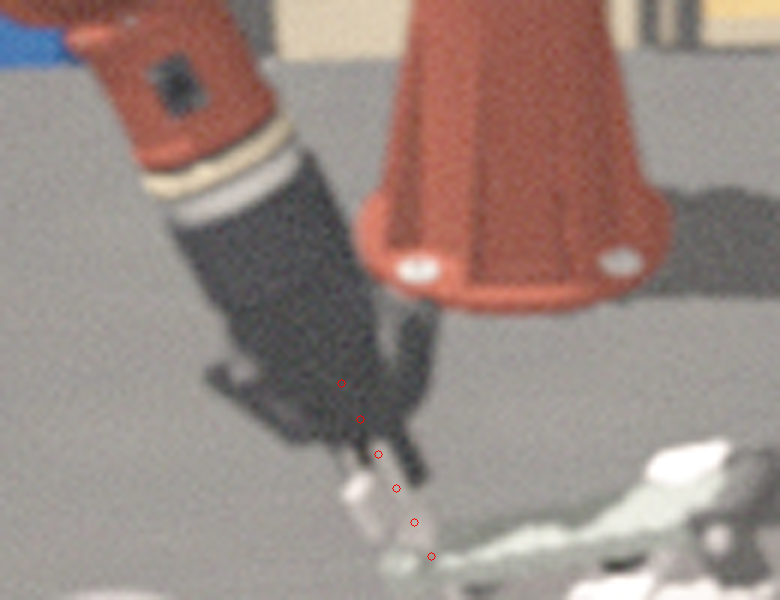

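View pics/m_top.png

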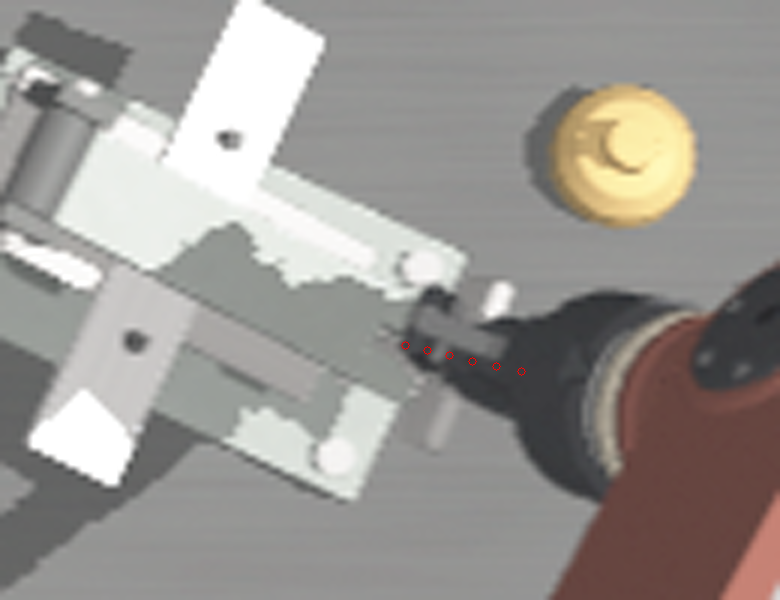

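```bash
python3 - <<'E'
from h import *
for sw in (.1,.2,.3,.4,.5,.58):
    P,R=nutpose(2.82,sw,1,4); goto(P,rpy(R)); o=get_obs(); F=R.T@(o["wrist_force"]); print(sw,"toolF",F.round(1),"M",(R.T@o["moment"]).round(2),"w",round(o["grip_width"],1),"t",round(o["t"],2))
    if np.linalg.norm(F)>40: print("abort");break
snap("n")
E
```

```text
0.1 toolF [0.1 5.7 0.1] M [-0.94 -0.   -0.08] w 9.1 t 22.81
0.2 toolF [ 1.   5.4 -0.8] M [-0.92 -0.07 -0.07] w 9.0 t 23.06
0.3 toolF [-0.4  6.1 -0.6] M [-0.89 -0.14 -0.06] w 9.0 t 23.31
0.4 toolF [-0.1  4.5  0.2] M [-0.84 -0.11 -0.14] w 9.0 t 23.56
0.5 toolF [ 1.5  4.7 -0.6] M [-0.71 -0.11 -0.14] w 9.1 t 23.81
0.58 toolF [1.2 5.9 0.1] M [-0.82 -0.22 -0.04] w 9.2 t 24.06
```

View pics/n_scene.png

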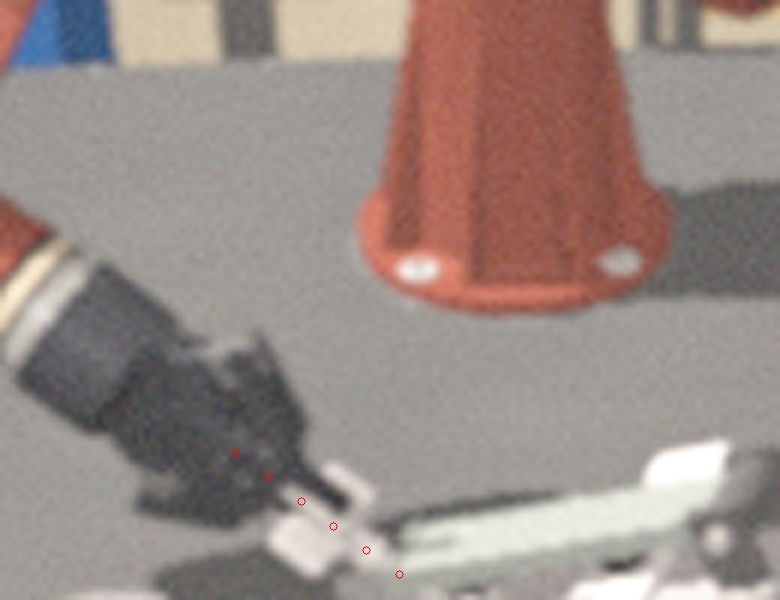

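View pics/n_top.png

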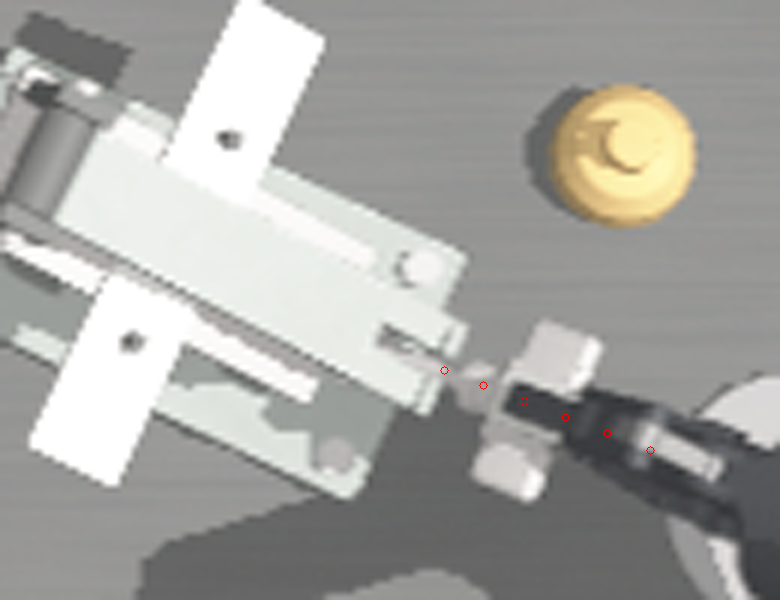

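```bash
cat >> h.py <<'E'
J=m["J"]; fr=-J[:,0]
def vert(flip):
    x=flip*J[:,1]; z=np.array([0,0,-1.]); return np.column_stack([x,np.cross(z,x),z])
def pushT(d,h): return piv+fr*d+np.array([0,0,h-L])
E
python3 - <<'E'
from h import *
o=st(); R=Rn.from_euler('xyz',o["ee_rot"],degrees=True).as_matrix(); T=o["tcp_pos"]
for fl in(1,-1):
    for P in(pushT(75,110),pushT(66,56),pushT(83,10)):
        q=solve_ik(P,rpy(vert(fl))); print(fl,P.round(0),None if q is None else np.round(q))
grip(28); move_l(T-R@[0,0,75.],speed=200); st()
E
```

```text
t 24.16 tcp [482.6 -78.9  88.9] F [ 4.9 -2.  -0.4] M [-0.44 -0.31 -0.64] w 9.2
1 [ 466. -114.  143.] None
1 [ 470. -106.   89.] None
1 [ 463. -121.   43.] None
-1 [ 466. -114.  143.] [-22.  -2. 115.  -0.  68.   2.]
-1 [ 470. -106.   89.] [-21.   2. 117.  -0.  61.   4.]
-1 [ 463. -121.   43.] [-23.   6. 118.  -0.  56.   1.]
t 25.01 tcp [ 455.8 -136.7  128.2] F [-0.2  0.9  0.7] M [-0.33  0.19  0.02] w 28.3
```

```bash
python3 - <<'E'
from h import *
R=vert(-1)
goto(pushT(75,115),rpy(R)); grip(0); o=st()
move_l(pushT(66,62),speed=200); f0=get_obs()["wrist_force"]
N=9
for i in range(N+1):
    a=i/N; P=pushT(66+17*a,54+(11.6-54)*a); move_l(P,speed=50); o=get_obs(); F=o["wrist_force"]-f0; print(round(54-42.4*a,1),F.round(1),round(o["t"],2))
    if np.linalg.norm(F)>20: print("stop");break
snap("o")
E
```

```text
t 27.56 tcp [ 466.2 -114.1  147.5] F [-0.3 -0.5 -0.1] M [ 0.02 -0.01 -0.05] w 0.1
54.0 [-1.2 -1.4  0.3] 28.28
49.3 [ 0.1  0.1 -1.1] 28.53
44.6 [-0.4 -1.2  0.1] 28.78
39.9 [-1.6 -0.7 -0.3] 29.03
35.2 [-1.1 -0.6  0.3] 29.28
30.4 [-1.2 -1.   0.9] 29.53
25.7 [-1.1 -1.5  0. ] 29.78
21.0 [-0.3 -1.  -0.4] 30.03
16.3 [-0.  -0.8 -0.1] 30.28
11.6 [-0.2 -0.7 -0.6] 30.53
```

View pics/o_scene.png

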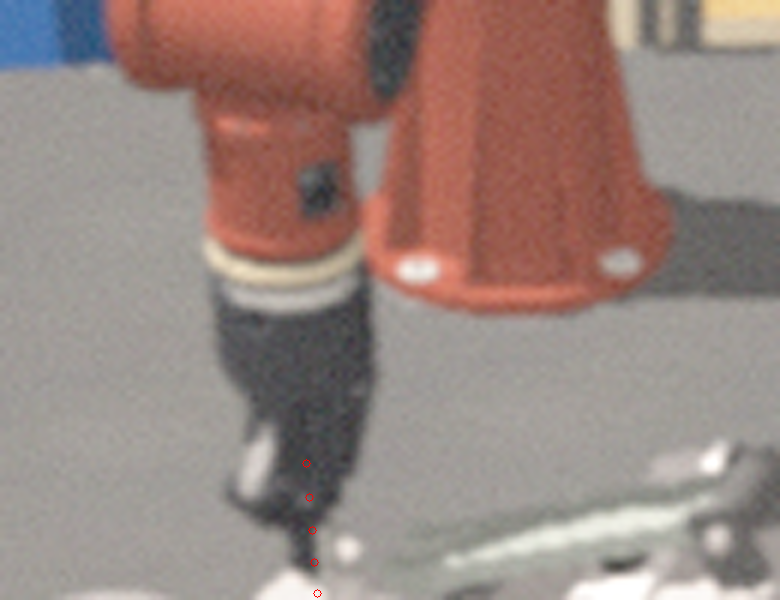

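View pics/o_top.png

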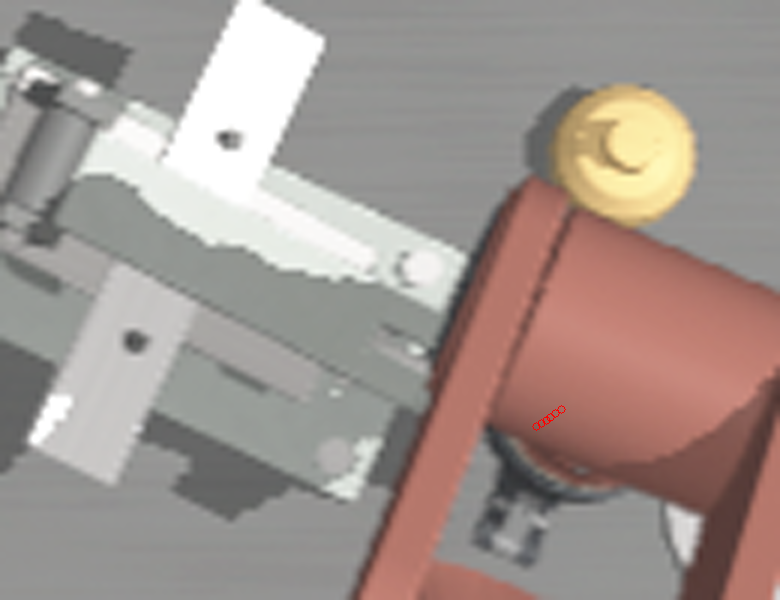

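```bash
python3 - <<'E'
import cv2
b=cv2.imread("pics/scene_o.png")[215:275,240:330]
cv2.imwrite("pics/o2.png",cv2.resize(b,None,fx=8,fy=8,interpolation=cv2.INTER_CUBIC))
E
```

```text
(no output)
```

View pics/o2.png

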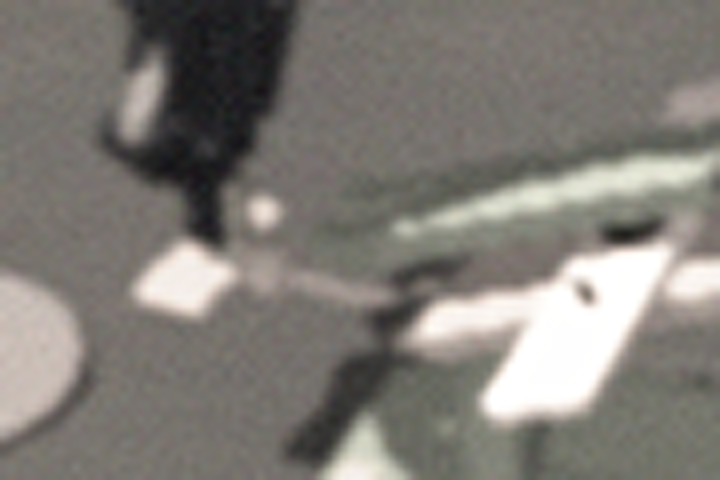

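```bash
python3 - <<'E'
from h import *
c=get_calibration("scene")
b=cv2.imread("pics/scene_o.png")[215:275,240:330]; b=cv2.resize(b,None,fx=8,fy=8,interpolation=cv2.INTER_CUBIC)
for sw,col in((.6,(0,255,0)),(.8,(255,255,0)),(1.0,(0,0,255)),(1.1,(255,0,255))):
    Bs=B@Rn.from_rotvec([0,-sw,0]).as_matrix()
    X=[piv,piv+Bs@[0,0,102],piv+Bs@[0,-36,102],piv+Bs@[0,-36,70]]
    q=((proj(c,X)-[240,215])*8+3.5).astype(int); cv2.polylines(b,[q],False,col,1)
cv2.imwrite("pics/o3.png",b)
E
```

```text
(no output)
```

View pics/o3.png

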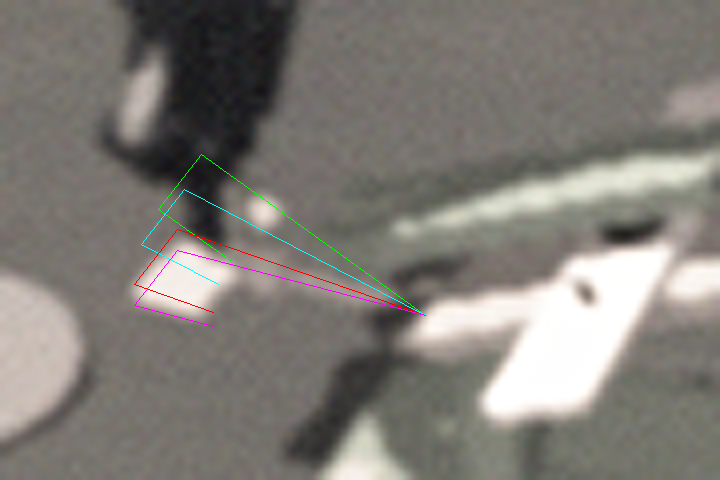

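```bash
cat >> h.py <<'E'
def ray(c,px):
    K=np.array([[c["fx"],0,c["cx"]],[0,c["fy"],c["cy"]],[0,0,1.]])
    u=cv2.undistortPoints(np.array([[px]],float),K,np.array(c["D"],float))[0,0]
    Rc=np.array(c["R"]);t=np.array(c["t"]); return -Rc.T@t, Rc.T@np.array([u[0],u[1],1.])
def on_bed(px,n,cam="top"):
    C,d=ray(get_calibration(cam),px); N=B[:,2]; k=((m["bf"]+N*n-C)@N)/(d@N); return B.T@(C+k*d-m["bf"])
HS=156.
def clamppose(a,flip,dn=0,tipbelow=14.,hs=None):
    h=m["bf"]+B@[HS if hs is None else hs,0,29]
    A=B@Rn.from_euler('y',a).as_matrix()
    g=h+A@[-128,0,dn-tipbelow]
    x=flip*A[:,1]; z=-A[:,2]
    return g+z*L, np.column_stack([x,np.cross(z,x),z])
E
python3 - <<'E'
from h import *
f=lambda x,y:(290+(x+.5)/6-.5,205+(y+.5)/6-.5)
for a in((465,328),(430,412),(447,370)): print(a,on_bed(f(*a),38).round(1),on_bed(f(*a),24).round(1))
# hinge cylinder mid from t_c first crop (4x, off 240,180): ends (243,165),(205,243)
for a in((243,165),(205,243)): print(on_bed((240+a[0]/4,180+a[1]/4),36).round(1))
def s(P):
    q=solve_ik(P[0],rpy(P[1])); return None if q is None else np.round(q).tolist()
for fl in(1,-1):
    for a in(0,.4,.8): print(fl,a,s(clamppose(a,fl)),clamppose(a,fl)[0].round(0))
E
```

```text
(465, 328) [-32.4 -17.8  38. ] [-39.4 -19.6  24. ]
(430, 412) [-33.7  19.2  38. ] [-40.7  17.7  24. ]
(447, 370) [-32.9   0.8  38. ] [-39.8  -0.8  24. ]
[161.6 -24.   36. ]
[162.   26.1  36. ]
1 0 None [515.  -8.  80.]
1 0.4 None [502. -35. 125.]
1 0.8 None [498. -44. 179.]
-1 0 [-25.0, 5.0, 119.0, 29.0, 60.0, -16.0] [515.  -8.  80.]
-1 0.4 [-13.0, 1.0, 113.0, 2.0, 65.0, 10.0] [502. -35. 125.]
-1 0.8 [-1.0, 6.0, 105.0, -19.0, 79.0, 29.0] [498. -44. 179.]
```

```bash
python3 - <<'E'
from h import *
move_l(pushT(83,9),speed=50); print(get_obs()["wrist_force"])
move_l(pushT(80,110),speed=250); 
grip(72,60)
P,R=clamppose(0,-1,60); goto(P,rpy(R)); f0=st()["wrist_force"]
for dn in(25,10,0):
    move_l(clamppose(0,-1,dn)[0],speed=80); o=get_obs(); print(dn,(o["wrist_force"]-f0).round(1),round(o["t"],2))
    if np.linalg.norm(o["wrist_force"]-f0)>8: print("contact");break
snap("q",w=(130,100),offs=dict(top=(270,195),scene=(225,175)))
E
```

```text
[-0.13711787 -0.22083038  1.7398322 ]
t 32.65 tcp [503.9 -31.4 134.4] F [ 0.6  1.1 -0.7] M [-0.16  0.12  0.03] w 71.7
25 [-0.7 -0.5  1.2] 33.24
10 [ 0.2 -1.   0.3] 33.58
0 [-0.6 -1.1  0.1] 33.85
```

View pics/q_scene.png

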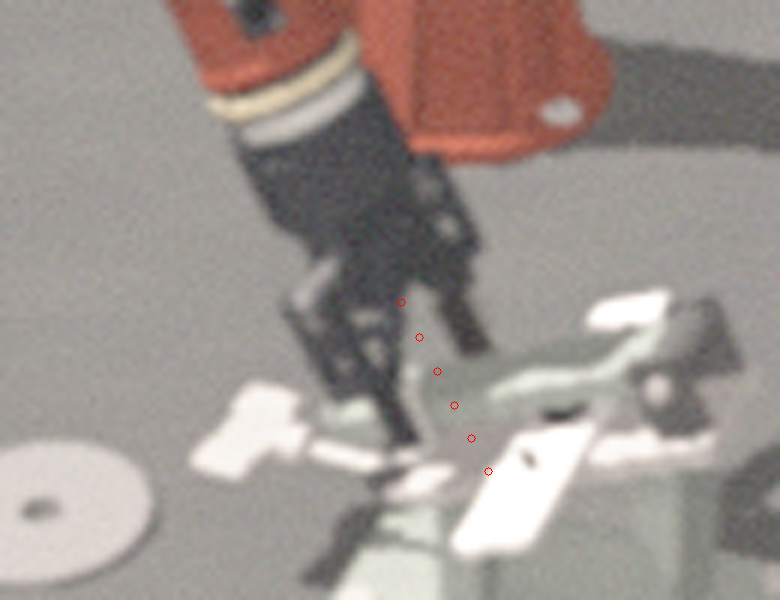

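View pics/q_top.png

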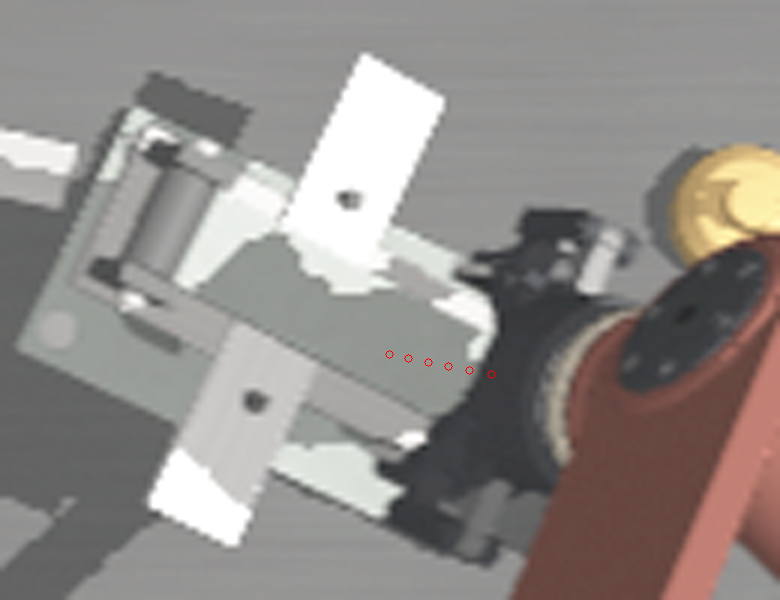

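```bash
python3 - <<'E'
from h import *
print(on_bed((340.5,256.8),20).round(1))
grip(30,70); o=st()
snap("r",w=(130,100),offs=dict(scene=(225,175)))
E
```

```text
[26.4  4.9 20. ]
t 34.34 tcp [515.5  -8.3  80.9] F [-0.4 -2.3  2.9] M [-0.25  0.12 -0.06] w 38.4
```

View pics/r_scene.png

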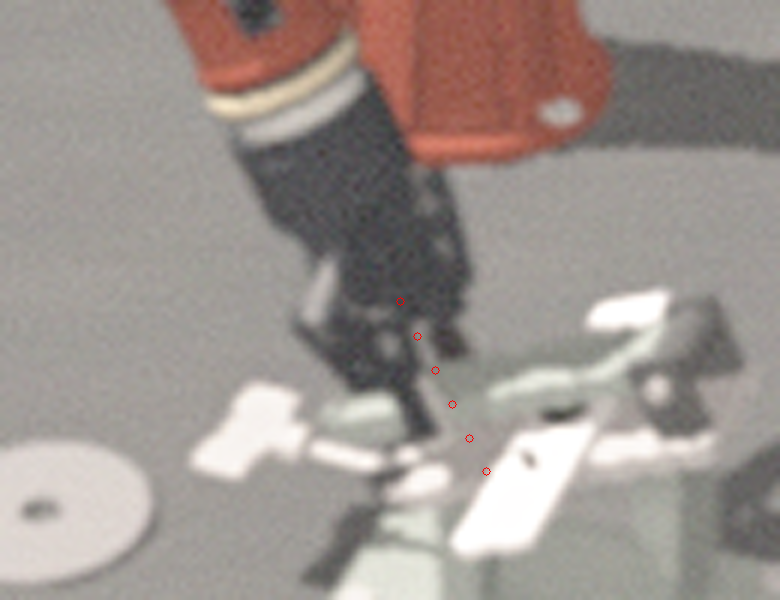

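```bash
python3 - <<'E'
from h import *
for a in np.radians([7.5,15,22.5,30,37.5,45]):
    P,R=clamppose(a,-1); move_l(P,rpy(R),speed=40); o=get_obs(); print(round(np.degrees(a),1),(R.T@o["wrist_force"]).round(1),(R.T@o["moment"]).round(2),round(o["grip_width"],1),round(o["t"],2))
    if np.linalg.norm(o["wrist_force"])>45: print("abort");break
snap("u",w=(130,100),offs=dict(top=(270,195),scene=(225,165)))
E
```

```text
7.5 [ 3.   1.  -0.8] [-0.25  0.61  0.06] 38.5 34.99
15.0 [5.  0.6 0.4] [-0.09  0.77  0.03] 38.4 35.59
22.5 [ 5.  -0.6  0.1] [0.09 0.77 0.03] 38.7 36.19
30.0 [ 5.5 -1.2  1.8] [0.26 0.82 0.02] 38.5 36.79
37.5 [ 6.6 -2.   1.7] [0.37 0.83 0.06] 38.2 37.39
45.0 [ 6.7 -0.6  1.4] [0.53 0.85 0.04] 38.7 37.99
```

View pics/u_scene.png

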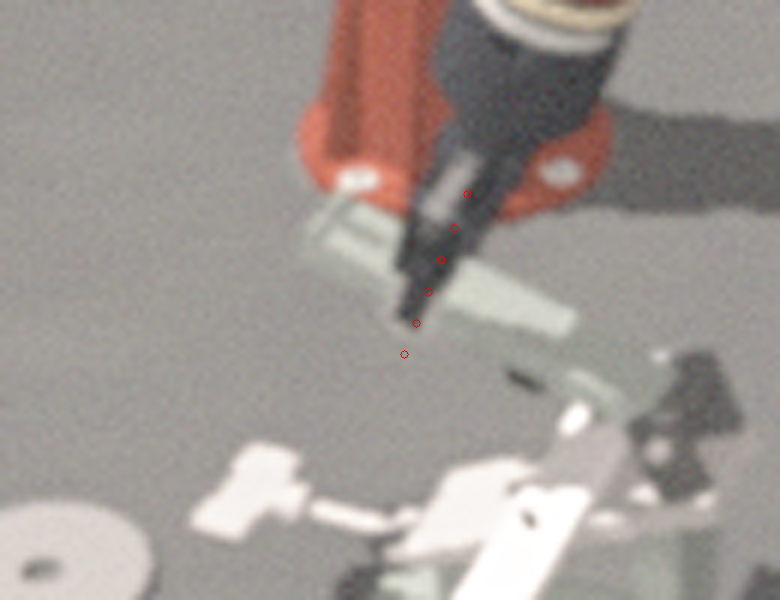

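View pics/u_top.png

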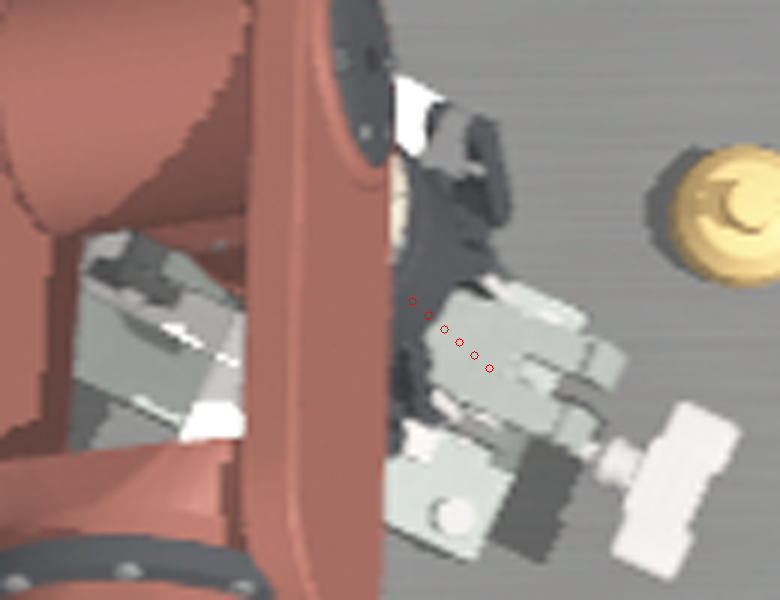

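```bash
python3 - <<'E'
from h import *
grip(72)
P,R=clamppose(np.pi/4,-1); move_l(P-R@[0,0,110.],speed=200)
T=get_obs()["tcp_pos"]
try: move_l(T+[-60,0,40],speed=200)
except Unreachable as e: print(e)
st()
c=get_calibration("scene")
off=(225,165)
for n in("scene","top"):
    im=get_image(n)[:,:,::-1].copy(); cv2.imwrite(f"pics/{n}_v.png",im)
    c=get_calibration(n); off=(225,165) if n=="scene" else (270,195)
    b=cv2.resize(im[off[1]:off[1]+100,off[0]:off[0]+130],None,fx=6,fy=6,interpolation=cv2.INTER_CUBIC)
    h=m["bf"]+B@[156,0,29]
    for a,col in((40,(0,255,0)),(45,(0,0,255)),(50,(255,0,255))):
        A=B@Ry(a); X=[h+A@v for v in([0,-20,7],[-188,-20,7],[-188,20,7],[0,20,7])]
        cv2.polylines(b,[((proj(c,X)-off)*6+2.5).astype(int)],False,col,1)
    for sw,col in((1.0,(0,0,255)),(1.1,(255,0,255))):
        Bs=B@Rn.from_rotvec([0,-sw,0]).as_matrix()
        X=[piv,piv+Bs@[0,0,102],piv+Bs@[0,-36,102]]
        cv2.polylines(b,[((proj(c,X)-off)*6+2.5).astype(int)],False,col,1)
    cv2.imwrite(f"pics/v_{n}.png",b)
E
```

```text
t 39.73 tcp [452.6 -10.4 317.6] F [-0.3  1.   0. ] M [ 0.19 -0.09  0.04] w 72.2
```

View pics/v_scene.png

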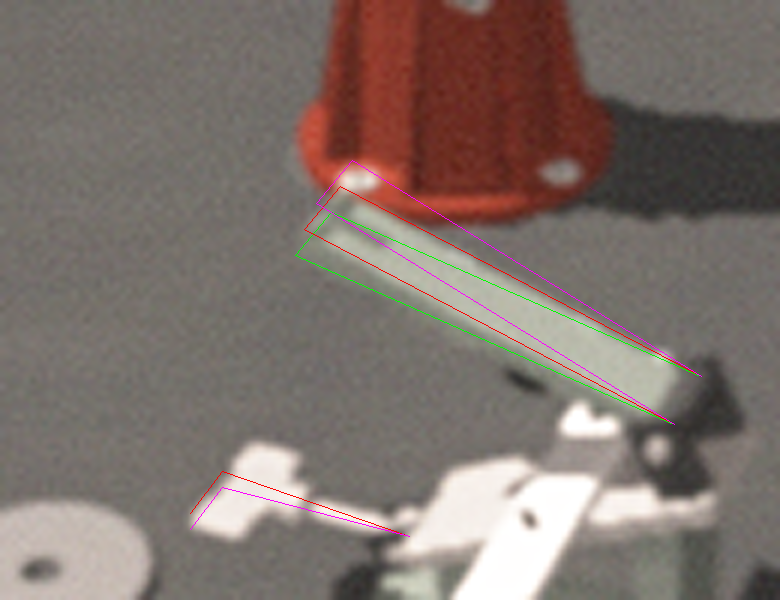

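View pics/top_v.png

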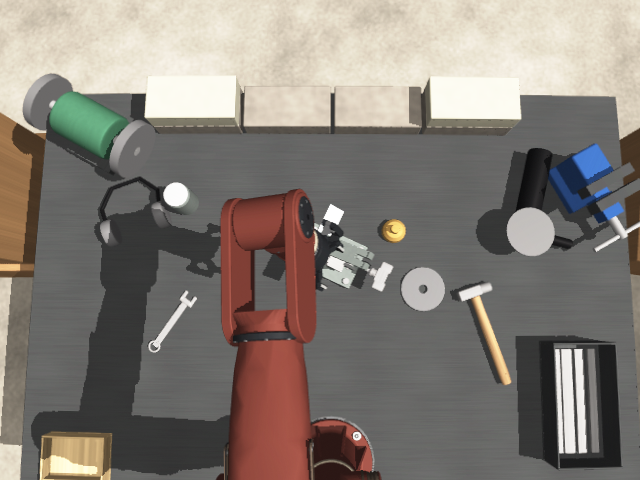

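View pics/scene_v.png

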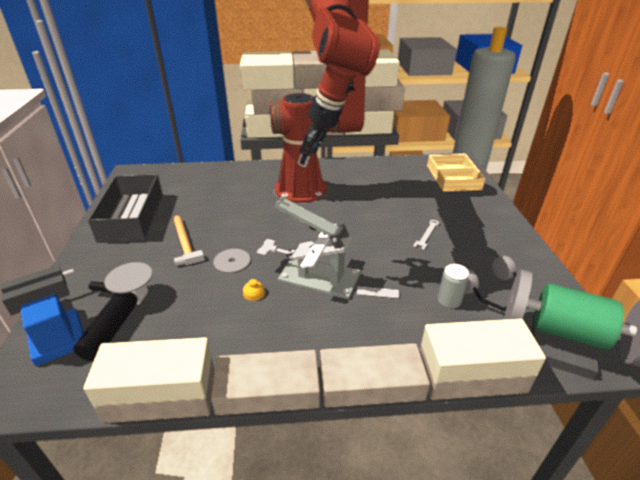

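```bash
python3 - <<'E'
from station import *
print(sign_off(), get_obs()["t"])
E
```

```text
the job is handed in; nothing more can be done
the job is handed in; nothing more can be done
```

The clamp is released, and I handed the job in at about 40 s; no verdict was reported.

- **Wing nut:** I pinched it and turned it anticlockwise from about 0.2 to 2.8 rad. The wings then stood parallel to the pivot, and wrist forces stayed under about 7 N.
- **Eyebolt:** With the nut still in the grip I swung it out through the slot to about 0.58 rad. I then let go and pushed it down with closed fingertips. The last scene picture puts it at about 1.05 rad, nearly level.
- **Clamp arm:** I pinched it across its width, raised it to a commanded 45° and let go. The model overlay in the last scene picture reads about 43–45°, and the arm stayed put.
- **Surroundings:** In the last pictures the other things look unmoved, though I compared them only by eye. The gripper is well clear and the wrist force is about 0–1 N.

**Checks that disagreed:**
- **Fingertip position:** The pictures and a light touch on the nut (about 14 N) showed the real fingertips about 30–33 mm short of the reported TCP, along the tool axis. I took 33.3 mm off throughout, and both grips then came out right: 9.3 mm on the 10 mm plate and 38.4 mm on the 40 mm bar. I did not find the cause.
- **Push on the bolt:** Contact force stayed within the sensor noise, so I confirmed the bolt's position only from the pictures.
- **Scene camera:** It sits about 1 pixel (roughly 3 mm) off the jig model, so the final angles carry an error of one or two degrees.

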